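Fetch the wheel bearing from behind the tins

ROBOT

A 7-joint arm with a two-finger parallel gripper is mounted at the origin on the work surface. World frame = base frame: x ahead of the robot, y to its left, z up, the work surface at z = 0. Lengths are in m, angles in rad, forces in N, time in s.
With the tool pointing down it reaches from about 0.425 to 0.875 m from the base axis. Payload 4.7 kg.
Tool frame: the origin (TCP) lies on the centre line of the jaws, within the pads' length; the fingertips stand 19 mm ahead of it and the grasp point (between the pads) is the TCP (arm.tips_ahead is the distance from the TCP to the fingertips, in m); y points along the fingers, z is the direction in which the jaws open and shut, and the axes are right-handed (so a half turn about y gives the same grasp; the last joint's range is limited). The gripper opens to 87 mm and grips with 3 to 60 N. Pads are 19 mm wide; open, the fingers measure 117 mm over their backs; the gripper's body (75 mm by 190 mm) begins 51 mm behind the grasp point.
Start: joints at [1.149, 0.321, -0.07, 1.45, 0.023, 1.371, -0.057], TCP at [0.274, -0.589, 0.242] pointing down, gripper open.
Joint ranges: [-2.86, 2.86], [-0.3, 2.09], [-1.38, 1.24], [0.06, 2.45], [-1.56, 4.7], [0.09, 2.05], [-2.69, 2.69]. Speed limits (rad/s): [2.57, 2.57, 3.14, 3.14, 3.14, 3.14, 3.14].

INTERFACE

Orientations are given as a unit quaternion [x, y, z, w].
In Python, from bench import arm, get_image, calibration, ticket, look_for, cut_out, mark_of gives the robot as it stands.
- The arm moves only by the tool step_arm, never from a script. Its argument "steps" is a list that holds one entry, the list of rows, each a list of 5 numbers: the shift along the world's x, y, z in mm, then the turn about the world's z in rad, then the finger opening in mm, from 0 to 87. In form: [[[dx, dy, dz, twist, gripper], ...]]. A call has exactly 5 rows; each row is the pose to reach, as a shift and turn from the pose commanded when the call began; what a row does not reach only later rows make up. A row lasts 1/12 s, in which the tool goes at most 41.7 mm and 7.16 degrees, less where a joint would pass 70% of its speed; a pose out of reach is approached as far as the arm can. A call with a gripper value outside its range is refused whole. The fingers move at their own pace and stop on an object; "force" is the grip in N (left out, the last holds). Time passes only in rows, so rows that repeat a pose let the fingers close, or fill a call up. It gives the time, the measured TCP pose, the force and the opening at its end, in the units of the state.
- arm.get_state(): the state, without advancing time (a new reading comes with each control period).
- get_image(name): name is "scene" or "top"; returns (picture, depth): 480x640x3 uint8, red, green, blue; 480x640 float32, m along the optical axis (not along the pixel's ray), 0 where there is no reading.
- calibration(name): a dict with "camera_matrix" (3x3 intrinsics, pixels), "rvec" (rotation vector, rad) and "tvec" (3), from world to camera coordinates, as OpenCV has them. Camera axes: x right, y down, z forward; pixel columns grow to the right and rows downward; lengths in m; the calibration is good to about 2 mm. A picture is of the moment at which its call begins. calibration takes no time and is no camera call.
- ticket.finish_job(): hands the job in, once; it reports no verdict.
Trained networks look in the newest picture that a camera, given by its name, has taken for a name from the list of things; names that differ only in an ending like _2 or _b are one class to them, and where a whole thing is asked for, a point or a joint stands for the part that bears it (a point fixed in the world has none). Each returns a list of dicts, best first, with "score" (0 to 1); they miss things now and then, are a little off and sometimes report something else, mostly with a low value. They report only what shows in the picture. A call takes as long as a camera call.
- look_for(camera, name): "position" ([column, row] in pixels, amid what is visible of it).
- cut_out(camera, name): "pixels" (480x640 bool, what is visible of it) and "position" ([column, row] in pixels, amid what is visible of it).
- mark_of(camera, name): "position" ([column, row] in pixels: a listed point, or the origin of a listed thing).
The state is a dict: "t": time; "joint_positions": joint angles; "qd": joint speeds; "effort": joint torques, N m; "tcp_pos": TCP position; "tool_rot": TCP orientation; "wrist_force": force on the tool from outside, world axes, zero at the start; "torque": the same for the moment, N m; "opening": opening from 0.0 (shut) to 1.0 (fully open).
Only numpy, scipy, OpenCV 4.12 (cv2) and the standard library are available. Lean on these libraries where they do the work, as an engineer would, in place of code of your own. Each camera call takes 0.05 s, during which the arm holds its last target.

TASK

First clear all three tins out of the plywood bay and stand them in the grey side tray, then fetch the steel bearing from behind them and set it down flat over the brass stub axle on the green hub. Only when the bearing is on its axle, put the tins back, each centred upright on the disc of its own colour, and let go of everything. Never tip a tin over.

Things in the scene. Friction and masses are not known exactly. Their poses are not given: they have to be found in the camera images.
- red_tin_mid (a point): Centre (half-way up, on the axis) of the loose red tin: an upright round can, 54 mm across and 95 mm high, 0.25 kg: straight red side with a white paper band up to 78 mm, then a shoulder and a red screw cap 32 mm across. z axis is its axis, up. At the start it stands on the red disc.
- yellow_tin_mid (a point): Centre (half-way up, on the axis) of the loose yellow tin: an upright round can, 54 mm across and 95 mm high, 0.25 kg: straight yellow side with a white paper band up to 78 mm, then a shoulder and a yellow screw cap 32 mm across. z axis is its axis, up. At the start it stands on the yellow disc.
- blue_tin_mid (a point): Centre (half-way up, on the axis) of the loose blue tin: an upright round can, 54 mm across and 95 mm high, 0.25 kg: straight blue side with a white paper band up to 78 mm, then a shoulder and a blue screw cap 32 mm across. z axis is its axis, up. At the start it stands on the blue disc.
- red_disc: The flat red disc that marks the red tin's home on the floor of the plywood bay: fixed, 66 mm across, 3 mm thick; origin at the centre of its underside, 10 mm above the bench; z up. Which colour is at which of the three places changes from start to start.
- yellow_disc: The flat yellow disc that marks the yellow tin's home on the floor of the plywood bay: fixed, 66 mm across, 3 mm thick; origin at the centre of its underside, 10 mm above the bench; z up. Which colour is at which of the three places changes from start to start.
- blue_disc: The flat blue disc that marks the blue tin's home on the floor of the plywood bay: fixed, 66 mm across, 3 mm thick; origin at the centre of its underside, 10 mm above the bench; z up. Which colour is at which of the three places changes from start to start.
- bearing_mid (a point): Centre (half-way up, on the axis) of the loose steel ball bearing: a ring 54 mm outside, 30 mm bore, 28 mm high, 0.25 kg, lying flat on the bay's floor (its underside 10 mm above the bench), ringed closely by the three tins (axes 64 to 70 mm from its own; its grasp is walled in until they are gone). z axis is its axis.
- bay: Fixed open plywood bay: board 190 mm (its x) by 250 mm (its y), 10 mm thick; rear wall (+x edge) up to 45 mm, side walls up to 30 mm above the bench, all 10 mm thick; front open. Origin: centre of underside; x to the rear wall. In its frame the discs lie near (-34, 0), (30, 70), (30, -70) mm, the bearing near (30, 0). A nut and a tape roll under 20 mm high lie in the front corners.
- tray: The empty grey side tray, fixed, open on top: outside 260 mm (its x) by 120 mm (its y) by 20 mm high, walls and floor 5 mm thick; origin at the centre of the underside. Left or right of the bay. The three tins fit in one row along its x, for example at -78, 0 and 78 mm.
- hub: The fixed green wheel hub: a round flange 130 mm across and 16 mm thick with an upright brass stub axle at its centre, 18 mm in diameter, tapering near its tip, which is 22 mm above the flange. Origin at the centre of its underside, on the bench; z up. The bearing goes flat on the flange with the stub in its bore. On the other side of the bay from the tray.

How it is judged:
On the way, in this order (a step that is already met when the one before it is completed fails the run):
1. all three tins stand upright in the grey tray, released (x of red_tin_mid in the frame of tray between -0.106 and 0.106 m and y of red_tin_mid in the frame of tray between -0.036 and 0.036 m and z of red_tin_mid in the frame of tray between 0.044 and 0.06 m and angle between each of red_tin_mid, yellow_tin_mid, blue_tin_mid's own z axis and vertical below 0.12 rad and contact force between each of red_tin, yellow_tin, blue_tin and the fingers below 0.3 N and linear speed of each of red_tin, yellow_tin, blue_tin below 0.03 m/s and x of yellow_tin_mid in the frame of tray between -0.106 and 0.106 m and y of yellow_tin_mid in the frame of tray between -0.036 and 0.036 m and z of yellow_tin_mid in the frame of tray between 0.044 and 0.06 m and x of blue_tin_mid in the frame of tray between -0.106 and 0.106 m and y of blue_tin_mid in the frame of tray between -0.036 and 0.036 m and z of blue_tin_mid in the frame of tray between 0.044 and 0.06 m), for 0.2 s.
2. the bearing lies flat on the hub with the stub axle in its bore, released, while all three tins still stand in the tray (all of step 1 and horizontal distance between bearing_mid and hub below 0.01 m and angle between bearing_mid's own z axis and vertical below 0.1 rad and z of bearing_mid in the frame of hub between 0.025 and 0.034 m and contact force between bearing and the fingers below 0.3 N and linear speed of bearing below 0.03 m/s), for 0.2 s.
At the end, for the whole second after the job is handed in: The bearing lies flat on the hub's flange around the stub axle (axes within 10 mm), each tin stands upright on the disc of its own colour (axis within 12 mm of the disc's centre), and all are released and at rest (horizontal distance between bearing_mid and hub below 0.01 m and angle between bearing_mid's own z axis and vertical below 0.1 rad and z of bearing_mid in the frame of hub between 0.025 and 0.034 m and contact force between each of bearing, red_tin, yellow_tin, blue_tin and the fingers below 0.3 N and linear speed of each of bearing, red_tin, yellow_tin, blue_tin below 0.03 m/s and horizontal distance between red_tin_mid and red_disc below 0.012 m and angle between each of red_tin_mid, yellow_tin_mid, blue_tin_mid's own z axis and vertical below 0.12 rad and z of red_tin_mid in the frame of red_disc between 0.043 and 0.056 m and horizontal distance between yellow_tin_mid and yellow_disc below 0.012 m and z of yellow_tin_mid in the frame of yellow_disc between 0.043 and 0.056 m and horizontal distance between blue_tin_mid and blue_disc below 0.012 m and z of blue_tin_mid in the frame of blue_disc between 0.043 and 0.056 m); the robot touches nothing.
It fails at once if a tin is tipped over (leans more than 40 degrees) (angle between any of red_tin_mid, yellow_tin_mid, blue_tin_mid's own z axis and vertical above 0.7 rad).
It also fails if it takes over 144 s, if anything falls off the work surface, if the arm or the gripper's body presses on something with over 40 N, if the wrist force passes 120 N, or if a joint passes its speed limit or range.

## Working session

There is one attempt and no reset: what is moved stays moved. The work goes in short steps, Python scripts to look and compute and a tool call to move; the robot and the scene stay as the last step left them, time stands still between calls to the robot, and variables do not carry over. Pictures are saved under pics/ and viewed, and the job is handed in when it is done.

Besides the shell and the picture viewer there is one more tool, called after "Emit:" by a JSON object that holds its "op" and its "data", one argument or row to a line. step_arm: Moves the arm, as the interface text tells. Its arguments: {"type":"object","properties":{"steps":{"type":"array"},"force":{"type":"number"}},"required":["steps"]}

```bash
ls; mkdir -p pics
python3 - <<'E'
from bench import arm, get_image, calibration
import cv2
print(arm.get_state())
for n in ("scene","top"):
    p,d=get_image(n); cv2.imwrite(f"pics/{n}0.png",p[:,:,::-1]); c=calibration(n); print(n,c)
    import numpy as np
    R,_=cv2.Rodrigues(np.array(c["rvec"],float)); print("cam pos",-R.T@np.array(c["tvec"]).ravel())
E
```

```text
pics
{'t': 0.0, 'joint_positions': array([ 1.14906175,  0.32178102, -0.07007132,  1.45167503,  0.02264268,
        1.37078697, -0.05690121]), 'qd': array([ 0.0027525 ,  0.00060752,  0.00120214,  0.00074984,  0.00089137,
       -0.00085367,  0.00033926]), 'effort': array([ 2.41714934e-04, -4.91285098e+01, -4.03567208e-01, -3.12526131e+01,
       -6.37806044e-02,  4.37191303e-02,  1.61109811e-04]), 'tcp_pos': array([ 0.27412743, -0.58880108,  0.24048863]), 'tool_rot': array([-0.15307468,  0.69101187, -0.68975087,  0.15269077]), 'wrist_force': array([-1.04422153, -0.08878974, -0.68917718]), 'torque': array([-0.00560394,  0.00365134, -0.01801641]), 'opening': 0.9972780153112191}
scene {'camera_matrix': array([[437.51557142,   0.        , 323.15041726],
       [  0.        , 437.51557142, 240.10786139],
       [  0.        ,   0.        ,   1.        ]]), 'rvec': array([ 2.17817445,  0.6563769 , -0.30101858]), 'tvec': array([-0.48681603, -0.15174658,  1.04837338])}
cam pos [ 0.90191337 -0.49245287  0.55058701]
top {'camera_matrix': array([[464.30212937,   0.        , 317.61666501],
       [  0.        , 464.30212937, 240.35987265],
       [  0.        ,   0.        ,   1.        ]]), 'rvec': array([ 2.21786416, -2.15809707,  0.06275692]), 'tvec': array([-0.01823251,  0.55518754,  0.84884783])}
cam pos [ 0.50233024 -0.00737032  0.88131622]
```

View pics/scene0.png

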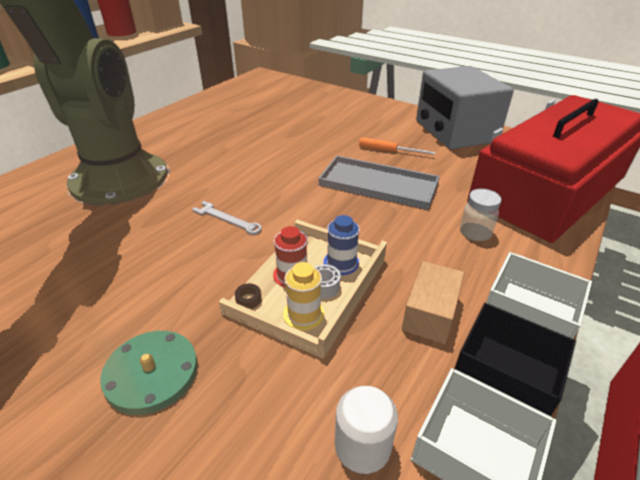

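View pics/top0.png

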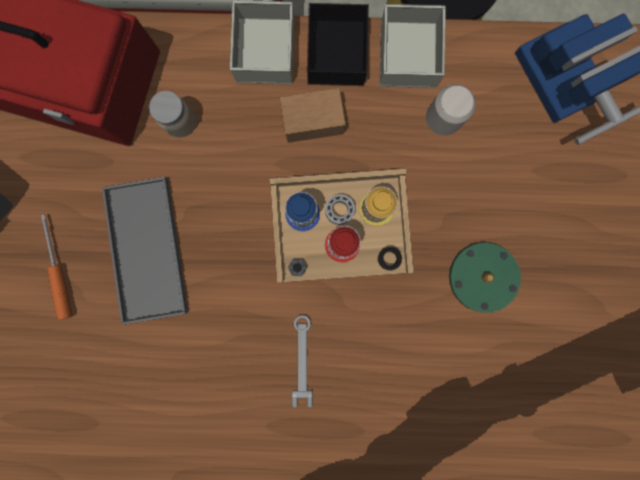

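Scene: bay in the middle, top view. Blue tin at (302,210), yellow (380,205), red (343,243), bearing (341,208). Tray at the left (145,250), hub at the right (486,277), nut (297,267), tape roll (390,258).

```bash
cat > h.py <<'E'
import numpy as np, cv2
from bench import arm, get_image, calibration, look_for, cut_out, mark_of
def cam(n):
    c=calibration(n); K=np.array(c["camera_matrix"]); R,_=cv2.Rodrigues(np.array(c["rvec"],float)); t=np.array(c["tvec"]).ravel(); return K,R,t
def ray(n,px):
    K,R,t=cam(n); d=R.T@np.linalg.inv(K)@np.array([px[0],px[1],1.]); return -R.T@t,d
def atz(n,px,z):
    o,d=ray(n,px); return o+d*(z-o[2])/d[2]
def tri(pa,pb,a="top",b="scene"):
    K,R,t=cam(a);K2,R2,t2=cam(b)
    X=cv2.triangulatePoints(K@np.c_[R,t],K2@np.c_[R2,t2],np.array(pa,float).reshape(2,1),np.array(pb,float).reshape(2,1)).ravel()
    return X[:3]/X[3]
def proj(n,X):
    K,R,t=cam(n); v=K@(R@np.array(X)+t); return v[:2]/v[2]
def cloud(n,d,m=None):
    K,R,t=cam(n); vv,uu=np.nonzero((d>0) if m is None else (m&(d>0))); z=d[vv,uu]
    P=np.linalg.inv(K)@np.vstack([uu,vv,np.ones_like(uu)])*z
    return (R.T@(P-t[:,None])).T
E
python3 - <<'E'
from h import *
np.set_printoptions(precision=4,suppress=True)
p,d=get_image("top");p2,d2=get_image("scene")
for n in ["red_tin_mid","yellow_tin_mid","blue_tin_mid","bearing_mid","red_disc","yellow_disc","blue_disc","bay","tray","hub"]:
    a=mark_of("top",n);b=mark_of("scene",n)
    if a and b:
        pa,pb=a[0]["position"],b[0]["position"]
        X=tri(pa,pb); print(n,np.round(pa,1),np.round(pb,1),round(a[0]["score"],2),round(b[0]["score"],2),X,"reproj",np.abs(proj("top",X)-pa).max().round(2))
    else: print(n,a,b)
    c=cut_out("top",n)
    if c:
        P=cloud("top",d,c[0]["pixels"]); print("   top cloud z pct",np.percentile(P[:,2],[2,50,98]),"med",np.median(P,0),"n",len(P), "mid",(P.min(0)+P.max(0))/2)
print(arm.get_state()["t"])
E
```

```text
red_tin_mid [341.7 244.7] [289.9 255.2] 0.57 0.58 [ 0.546  -0.0472  0.0515] reproj 0.44
   top cloud z pct [0.028  0.0948 0.1089] med [ 0.5486 -0.0474  0.0948] n 825 mid [ 0.5495 -0.0485  0.0595]
yellow_tin_mid [378.4 203.7] [302.7 290.8] 0.81 0.95 [ 0.6196 -0.1107  0.0608] reproj 0.82
   top cloud z pct [0.0106 0.0936 0.1089] med [ 0.6153 -0.1063  0.0936] n 1003 mid [ 0.6277 -0.1168  0.0585]
blue_tin_mid [302.5 209.8] [339.4 241.3] 0.84 0.57 [0.6043 0.0236 0.0614] reproj 1.17
   top cloud z pct [0.0213 0.0943 0.109 ] med [0.6028 0.0264 0.0943] n 885 mid [0.6066 0.0276 0.0618]
bearing_mid [339.8 211.7] [324.  279.7] 0.77 0.91 [ 0.6105 -0.0422  0.0234] reproj 0.5
   top cloud z pct [0.0084 0.0356 0.0392] med [ 0.6138 -0.042   0.0356] n 612 mid [ 0.6155 -0.0425  0.0234]
red_disc [380.4 202. ] [291.1 275.3] 0.46 0.66 [ 0.6122 -0.1147  0.0943] reproj 4.18
   top cloud z pct [0.0097 0.0122 0.0157] med [ 0.5289 -0.0287  0.0122] n 107 mid [ 0.5384 -0.0445  0.0136]
yellow_disc [373.5 206.6] [300.4 314.5] 0.49 0.76 [ 0.6188 -0.1108  0.0058] reproj 2.34
   top cloud z pct [0.0025 0.0152 0.0281] med [ 0.4955 -0.3136  0.0152] n 3981 mid [ 0.4955 -0.3164  0.0171]
blue_disc [301.9 214.8] [340.7 264. ] 0.69 0.63 [0.6038 0.0279 0.0033] reproj 0.19
   top cloud z pct [0.0088 0.0121 0.0161] med [0.5835 0.0212 0.0121] n 187 mid [0.5946 0.0267 0.0123]
bay [{'position': [337.8, 229.7], 'score': 0.94}] []
   top cloud z pct [0.0062 0.0097 0.0448] med [ 0.5755 -0.0408  0.0097] n 9218 mid [ 0.5827 -0.0447  0.0426]
tray [148.4 250.4] [376.7 181.8] 0.66 0.93 [0.5274 0.3148 0.0074] reproj 0.53
   top cloud z pct [0.001  0.0045 0.0201] med [0.5281 0.3244 0.0045] n 9251 mid [0.5291 0.3216 0.0102]
hub [484.4 278.2] [147.8 370.7] 0.77 0.9 [ 0.4925 -0.3202  0.0027] reproj 0.6
   top cloud z pct [0.0099 0.0152 0.0288] med [ 0.4945 -0.3137  0.0152] n 3900 mid [ 0.4958 -0.3196  0.0177]
1.7
```

```bash
cat > meas.py <<'E'
from h import *
np.set_printoptions(precision=4,suppress=True)
from scipy.optimize import least_squares
def circ(P,r):
    # outline circle: min enclosing of hull
    c,R=cv2.minEnclosingCircle((P[:,:2]*1000).astype(np.float32)); return np.array(c)/1000,R
def plan(P,zlo,zhi,x,y,rad):
    m=(P[:,2]>zlo)&(P[:,2]<zhi)&(np.hypot(P[:,0]-x,P[:,1]-y)<rad); return P[m]
if __name__=="__main__":
    p,d=get_image("top"); P=cloud("top",d)
    C=p.reshape(-1,3)[(d>0).ravel()]
    for n,x,y in [("red",.548,-.047),("yel",.616,-.108),("blu",.603,.026)]:
        Q=plan(P,.1,.13,x,y,.03); print(n,"cap",len(Q),circ(Q,16),Q[:,:2].mean(0),np.median(Q[:,2]))
        Q=plan(P,.08,.13,x,y,.035); print("   shoulder",circ(Q,27),Q[:,:2].mean(0))
    Q=plan(P,.032,.045,.614,-.042,.03); print("bearing",len(Q),circ(Q,27),np.median(Q,0))
    Q=plan(P,.028,.06,.4945,-.318,.03); print("stub",len(Q),circ(Q,9),Q.mean(0),Q[:,2].max())
    Q=plan(P,.011,.022,.4945,-.318,.08); print("hub",len(Q),circ(Q,65),Q.mean(0))
    # tray
    Q=P[(P[:,2]>.012)&(P[:,2]<.03)&(np.abs(P[:,0]-.528)<.18)&(np.abs(P[:,1]-.322)<.1)]
    r=cv2.minAreaRect((Q[:,:2]*1000).astype(np.float32)); print("tray",len(Q),r)
    c=cut_out("top","tray")[0]["pixels"]; Q=cloud("top",d,c); r=cv2.minAreaRect((Q[:,:2]*1000).astype(np.float32)); print("tray cut",r)
    c=cut_out("top","bay")[0]["pixels"]; Q=cloud("top",d,c); r=cv2.minAreaRect((Q[:,:2]*1000).astype(np.float32)); print("bay cut",r)
    Q=P[(P[:,2]>.02)&(P[:,2]<.05)&(P[:,0]>.63)&(P[:,0]<.7)&(P[:,1]>-.18)&(P[:,1]<.11)]
    print("rear wall",len(Q),cv2.minAreaRect((Q[:,:2]*1000).astype(np.float32)),np.percentile(Q[:,2],98))
    p2,d2=get_image("scene"); P2=cloud("scene",d2)
    print("scene-camera check")
    for n,x,y in [("red",.548,-.047),("yel",.616,-.108),("blu",.603,.026)]:
        Q=plan(P2,.1,.13,x,y,.03); print(n,"cap",len(Q),circ(Q,16),np.percentile(Q[:,2],95))
    Q=plan(P2,.03,.06,.4945,-.318,.03); print("stub",len(Q),circ(Q,9),Q[:,2].max())
E
python3 meas.py
```

```text
red cap 278 (array([ 0.5502, -0.0477]), 15.892818450927734) [ 0.5503 -0.0481] 0.10704811102223465
   shoulder (array([ 0.5504, -0.0482]), 27.413753509521484) [ 0.55   -0.0478]
yel cap 287 (array([ 0.6194, -0.11  ]), 15.97607707977295) [ 0.6193 -0.1095] 0.1068402656252227
   shoulder (array([ 0.6198, -0.11  ]), 27.485734939575195) [ 0.6183 -0.1087]
blu cap 280 (array([0.607 , 0.0273]), 15.811653137207031) [0.6066 0.0275] 0.10704201128109955
   shoulder (array([0.6071, 0.0275]), 27.51828956604004) [0.6059 0.0271]
bearing 481 (array([ 0.6138, -0.0414]), 27.310041427612305) [ 0.6136 -0.0412  0.0363]
stub 78 (array([ 0.4952, -0.316 ]), 9.252949714660645) [ 0.4954 -0.3151  0.0343] 0.04093309134229784
hub 3745 (array([ 0.4959, -0.3163]), 65.33942413330078) [ 0.4953 -0.3157  0.0152]
tray 1399 ((529.481689453125, 321.9774169921875), (260.697998046875, 122.03472900390625), 11.140509605407715)
tray cut ((530.7943115234375, 326.4046936035156), (267.5376892089844, 130.3737030029297), 11.067232131958008)
bay cut ((588.16552734375, -45.61070251464844), (201.11993408203125, 260.22265625), 5.884683132171631)
rear wall 1388 ((659.4391479492188, -38.12352752685547), (253.64700317382812, 58.692691802978516), 89.98331451416016) 0.046600108848328534
scene-camera check
red cap 242 (array([ 0.5511, -0.0516]), 16.316713333129883) 0.10840753928568078
yel cap 310 (array([ 0.6201, -0.1131]), 16.30291175842285) 0.10855661648577893
blu cap 220 (array([0.6068, 0.0243]), 16.514039993286133) 0.10836143235566718
stub 121 (array([ 0.4971, -0.3193]), 8.865839004516602) 0.03879917728051747
```

```bash
cat > st.py <<'E'
from bench import arm
import numpy as np,sys
from scipy.spatial.transform import Rotation as R
s=arm.get_state(); M=R.from_quat(s["tool_rot"]).as_matrix()
print("t",s["t"],"tcp",(s["tcp_pos"]*1000).round(1),"jaw dir",M[:,2].round(3),"ang deg",np.degrees(np.arctan2(M[1,2],M[0,2])).round(2),"y",M[:,1].round(3),"f",s["wrist_force"].round(1),"open",round(s["opening"]*87,1),"q7",s["joint_positions"].round(2))
E
python3 st.py
```

```text
t 1.9 tcp [ 274.4 -589.3  241.6] jaw dir [ 0.422 -0.907  0.   ] ang deg -65.03 y [ 0. -0. -1.] f [ 0.7 -0.3 -0.3] open 87.1 q7 [ 1.15  0.32 -0.07  1.45  0.02  1.37 -0.06]
```

Emit:
{"op": "step_arm", "data": {
  "steps": [
    [[14,27,0,-0.04,87],[28,54,0,-0.08,87],[42,81,0,-0.12,87],[56,108,0,-0.16,87],[70,135,0,-0.2,87]]
  ],
  "force": 30
}}

```text
t: 2.32
tcp_pos: [0.3449, -0.4529, 0.2417]
tool_rot: [0.082, -0.702, 0.702, -0.082]
wrist_force: [1.1, -0.1, -0.2]
opening: 0.999
```

Emit:
{"op": "step_arm", "data": {
  "steps": [
    [[14,27,0,-0.04,87],[28,54,0,-0.08,87],[42,81,0,-0.12,87],[56,108,0,-0.145,87],[70,135,0,-0.145,87]]
  ]
}}

```text
t: 2.73
tcp_pos: [0.4148, -0.3179, 0.2418]
tool_rot: [0.032, -0.706, 0.707, -0.032]
wrist_force: [0.9, -0.8, 0.5]
opening: 1.002
```

Emit:
{"op": "step_arm", "data": {
  "steps": [
    [[14,27,0,0,87],[28,54,0,0,87],[42,81,0,0,87],[56,108,0,0,87],[70,135,0,0,87]]
  ]
}}

```text
t: 3.15
tcp_pos: [0.4849, -0.1829, 0.2419]
tool_rot: [0.032, -0.706, 0.707, -0.032]
wrist_force: [0.4, -1.5, -0.7]
opening: 1.001
```

Emit:
{"op": "step_arm", "data": {
  "steps": [
    [[14,27,0,0,87],[28,54,0,0,87],[42,81,0,0,87],[56,108,0,0,87],[66,134,0,0,87]]
  ]
}}

```text
t: 3.57
tcp_pos: [0.5513, -0.0486, 0.2418]
tool_rot: [-0.032, 0.706, -0.706, 0.033]
wrist_force: [0.5, 0.1, -0.3]
opening: 0.996
```

```bash
python3 st.py
```

```text
t 3.5667 tcp [551.3 -48.6 241.8] jaw dir [ 0.091 -0.996 -0.   ] ang deg -84.78 y [ 0.001  0.    -1.   ] f [ 0.5  0.1 -0.3] open 86.7 q7 [ 0.5   0.15 -0.51  1.68  0.07  1.33 -1.5 ]
```

Emit:
{"op": "step_arm", "data": {
  "steps": [
    [[0,-1,-30,0,87],[0,-1,-60,0,87],[0,-1,-90,0,87],[0,-1,-110,0,87],[0,-1,-120,0,87]]
  ]
}}

```text
t: 3.98
tcp_pos: [0.5484, -0.0512, 0.1185]
tool_rot: [-0.034, 0.707, -0.706, 0.031]
wrist_force: [-0.0, -0.0, -0.7]
opening: 1.002
```

Run:
```python
from h import *
for n in ("scene","top"):
    p,d=get_image(n); cv2.imwrite(f"pics/{n}1.png",p[:,:,::-1])
```

```text
(no output)
```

View pics/scene1.png

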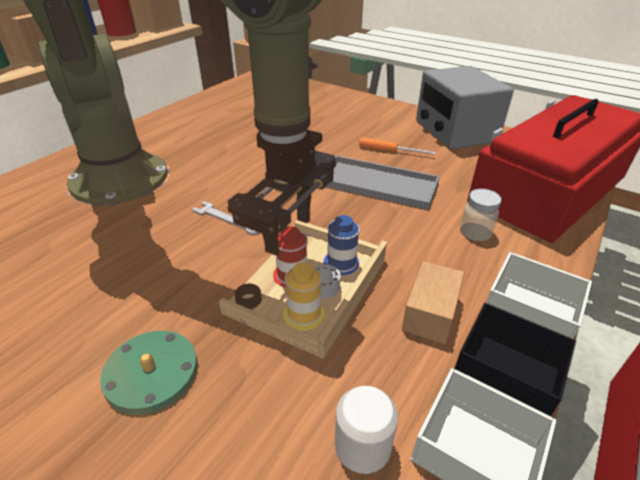

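View pics/top1.png

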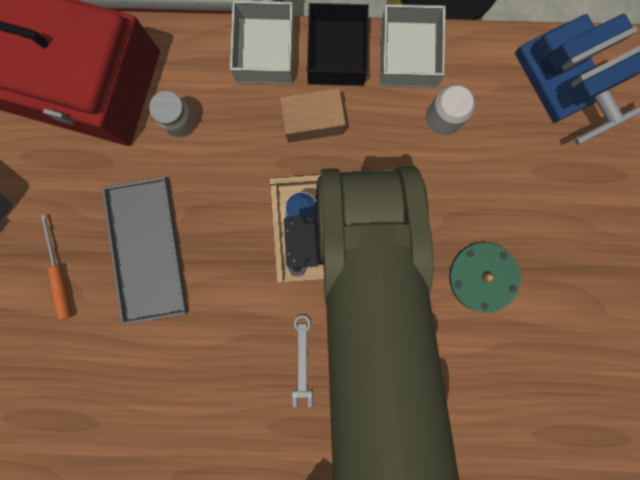

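The jaws straddle the red tin in the scene view (around 290,235), with the other tins clear.

Emit:
{"op": "step_arm", "data": {
  "steps": [
    [[0,0,-15,0,87],[0,0,-30,0,87],[0,0,-42,0,87],[0,0,-48,0,87],[0,0,-48,0,87]]
  ]
}}

```text
t: 4.5
tcp_pos: [0.55, -0.0514, 0.0731]
tool_rot: [-0.032, 0.706, -0.706, 0.032]
wrist_force: [-0.0, -0.1, -0.5]
opening: 1.002
```

Emit:
{"op": "step_arm", "data": {
  "steps": [
    [[0,0,0,0,87],[0,0,0,0,65],[0,0,0,0,55],[0,0,0,0,45],[0,0,0,0,45]]
  ],
  "force": 30
}}

```text
t: 4.92
tcp_pos: [0.5507, -0.0513, 0.0741]
tool_rot: [0.032, -0.706, 0.706, -0.032]
wrist_force: [-0.1, -0.2, 0.1]
opening: 0.781
```

Emit:
{"op": "step_arm", "data": {
  "steps": [
    [[0,0,0,0,45],[0,0,0,0,45],[0,0,0,0,45],[0,0,0,0,45],[0,0,0,0,45]]
  ]
}}

```text
t: 5.33
tcp_pos: [0.5504, -0.0509, 0.0738]
tool_rot: [-0.032, 0.706, -0.706, 0.032]
wrist_force: [-0.0, 0.6, 2.3]
opening: 0.607
```

```bash
python3 st.py
```

```text
t 5.3333 tcp [550.4 -50.9  73.8] jaw dir [ 0.091 -0.996 -0.   ] ang deg -84.78 y [ 0.  0. -1.] f [-0.   0.6  2.3] open 52.8 q7 [ 0.47  0.3  -0.49  1.87  0.16  1.01 -1.56]
```

Emit:
{"op": "step_arm", "data": {
  "steps": [
    [[0,0,15,0,45],[0,0,40,0,45],[0,0,70,0,45],[0,0,100,0,45],[0,0,130,0,45]]
  ]
}}

```text
t: 5.75
tcp_pos: [0.5495, -0.0516, 0.2039]
tool_rot: [0.033, -0.706, 0.706, -0.031]
wrist_force: [0.6, -0.3, -2.9]
opening: 0.609
```

Emit:
{"op": "step_arm", "data": {
  "steps": [
    [[-4,15,0,0.02,45],[-12,42,0,0.05,45],[-20,72,0,0.08,45],[-28,102,0,0.1,45],[-35,132,0,0.103,45]]
  ]
}}

```text
t: 6.17
tcp_pos: [0.5129, 0.083, 0.2017]
tool_rot: [0.07, -0.704, 0.704, -0.068]
wrist_force: [-0.4, 0.2, -3.1]
opening: 0.615
```

Emit:
{"op": "step_arm", "data": {
  "steps": [
    [[-9,30,0,0,45],[-18,60,0,0,45],[-27,90,0,0,45],[-36,120,0,0,45],[-42,145,0,0,45]]
  ]
}}

```text
t: 6.58
tcp_pos: [0.4699, 0.2288, 0.2018]
tool_rot: [0.071, -0.704, 0.704, -0.069]
wrist_force: [-0.3, 0.5, -2.5]
opening: 0.609
```

Emit:
{"op": "step_arm", "data": {
  "steps": [
    [[-5,25,0,0,45],[-10,50,0,0,45],[-14,68,0,0,45],[-17,78,0,0,45],[-17,80,0,0,45]]
  ]
}}

```text
t: 7.0
tcp_pos: [0.4534, 0.3083, 0.2023]
tool_rot: [-0.071, 0.704, -0.703, 0.069]
wrist_force: [-0.6, 0.1, -2.2]
opening: 0.609
```

```bash
python3 st.py;  python3 - <<'E'
from h import *
for n in ("scene","top"):
    p,d=get_image(n); cv2.imwrite(f"pics/{n}2.png",p[:,:,::-1])
E
```

```text
t 7.0 tcp [453.4 308.3 202.3] jaw dir [ 0.198 -0.98  -0.001] ang deg -78.57 y [-0.003  0.    -1.   ] f [-0.6  0.1 -2.2] open 53.0 q7 [ 0.07  0.2  -0.8   1.73  0.15  1.27 -2.13]
```

View pics/scene2.png

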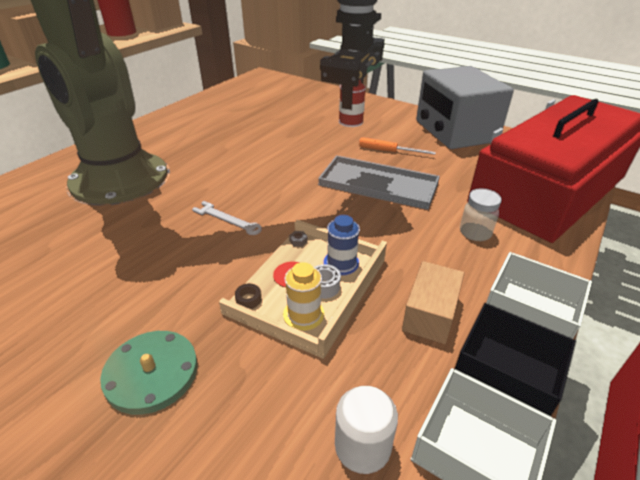

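The red tin hangs upright in the jaws at (352,103), and its red disc now shows at (288,272). Lowering into the tray.

Emit:
{"op": "step_arm", "data": {
  "steps": [
    [[1,-1,-25,0,45],[2,-2,-55,0,45],[2,-2,-85,0,45],[2,-2,-105,0,45],[2,-2,-115,0,45]]
  ]
}}

```text
t: 7.52
tcp_pos: [0.4574, 0.3001, 0.0851]
tool_rot: [0.069, -0.703, 0.705, -0.066]
wrist_force: [-1.1, -0.8, -3.0]
opening: 0.608
```

Emit:
{"op": "step_arm", "data": {
  "steps": [
    [[0,0,-6,0,45],[0,0,-11,0,45],[0,0,-16,0,45],[0,0,-20,0,45],[0,0,-20,0,45]]
  ]
}}

```text
t: 7.93
tcp_pos: [0.4586, 0.3037, 0.0687]
tool_rot: [0.068, -0.704, 0.704, -0.068]
wrist_force: [-0.3, -0.6, -1.9]
opening: 0.606
```

```bash
python3 st.py
```

```text
t 7.9333 tcp [458.6 303.7  68.7] jaw dir [ 0.192 -0.981  0.   ] ang deg -78.9 y [ 0. -0. -1.] f [-0.3 -0.6 -1.9] open 52.7 q7 [ 0.01  0.36 -0.75  1.87  0.28  1.02 -2.23]
```

Emit:
{"op": "step_arm", "data": {
  "steps": [
    [[0,0,-1,0,45],[0,0,-2,0,45],[0,0,-3,0,45],[0,0,-3,0,45],[0,0,-3,0,45]]
  ]
}}

```text
t: 8.35
tcp_pos: [0.4586, 0.3039, 0.0658]
tool_rot: [-0.068, 0.704, -0.704, 0.069]
wrist_force: [0.3, -1.1, -2.1]
opening: 0.606
```

Emit:
{"op": "step_arm", "data": {
  "steps": [
    [[0,0,0,0,56],[0,0,0,0,62],[0,0,0,0,75],[0,0,0,0,87],[0,0,0,0,87]]
  ]
}}

```text
t: 8.77
tcp_pos: [0.4585, 0.3039, 0.0658]
tool_rot: [-0.068, 0.704, -0.704, 0.069]
wrist_force: [0.3, 0.1, -0.3]
opening: 0.852
```

Emit:
{"op": "step_arm", "data": {
  "steps": [
    [[0,0,10,0,87],[0,0,30,0,87],[0,0,60,0,87],[0,0,95,0,87],[0,0,130,0,87]]
  ]
}}

```text
t: 9.18
tcp_pos: [0.4578, 0.3037, 0.1974]
tool_rot: [0.069, -0.704, 0.704, -0.068]
wrist_force: [-0.1, 0.3, 0.3]
opening: 0.995
```

```bash
python3 st.py
```

```text
t 9.1833 tcp [457.8 303.7 197.4] jaw dir [ 0.193 -0.981  0.   ] ang deg -78.86 y [-0.001 -0.    -1.   ] f [-0.1  0.3  0.3] open 86.6 q7 [ 0.08  0.21 -0.79  1.74  0.16  1.26 -2.13]
```

Emit:
{"op": "step_arm", "data": {
  "steps": [
    [[15,-28,0,-0.02,87],[30,-56,0,-0.04,87],[45,-84,0,-0.06,87],[60,-112,0,-0.08,87],[75,-140,0,-0.103,87]]
  ]
}}

```text
t: 9.6
tcp_pos: [0.534, 0.1625, 0.1967]
tool_rot: [0.031, -0.706, 0.706, -0.032]
wrist_force: [-0.1, 0.1, -0.9]
opening: 1.0
```

Emit:
{"op": "step_arm", "data": {
  "steps": [
    [[15,-28,0,0,87],[30,-56,0,0,87],[45,-84,0,0,87],[60,-112,0,0,87],[74,-137,0,0,87]]
  ]
}}

```text
t: 10.02
tcp_pos: [0.6082, 0.0246, 0.1965]
tool_rot: [0.031, -0.706, 0.707, -0.032]
wrist_force: [0.4, -0.2, 0.6]
opening: 1.003
```

```bash
python3 st.py
python3 - <<'E'
from h import *
for n in ("scene","top"):
    p,d=get_image(n); cv2.imwrite(f"pics/{n}3.png",p[:,:,::-1])
    P=cloud(n,d); c=np.array([.4585,.304]); m=(P[:,2]>.08)&(P[:,2]<.12)&(np.hypot(*(P[:,:2]-c).T)<.04); Q=P[m]
    print(n,len(Q),cv2.minEnclosingCircle((Q[:,:2]*1000).astype(np.float32)),np.percentile(Q[:,2],98))
E
```

```text
t 10.0167 tcp [608.2  24.6 196.5] jaw dir [ 0.09  -0.996  0.001] ang deg -84.85 y [ 0.001 -0.001 -1.   ] f [ 0.4 -0.2  0.6] open 87.3 q7 [ 0.4   0.31 -0.59  1.6   0.18  1.28 -1.7 ]
scene 13 ((469.5951843261719, 290.34259033203125), 3.861715316772461) 0.09841019687237075
top 812 ((459.3368225097656, 305.0442199707031), 27.96334457397461) 0.1011464613078467
```

View pics/scene3.png

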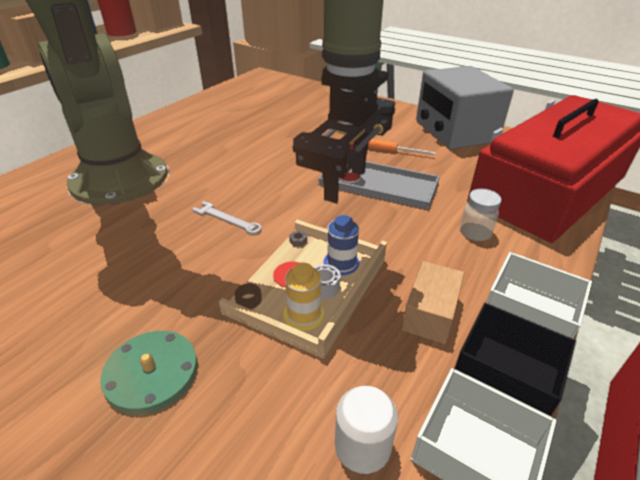

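Red stands in the tray: 101 mm top height, axis within 1 mm of the TCP's release point. Now the blue tin.

Emit:
{"op": "step_arm", "data": {
  "steps": [
    [[-1,1,-30,0,87],[-1,1,-60,0,87],[-1,1,-90,0,87],[-1,1,-112,0,87],[-1,1,-122,0,87]]
  ]
}}

```text
t: 10.53
tcp_pos: [0.6041, 0.0282, 0.0708]
tool_rot: [-0.034, 0.707, -0.706, 0.031]
wrist_force: [-0.8, -0.3, -0.3]
opening: 0.996
```

Emit:
{"op": "step_arm", "data": {
  "steps": [
    [[0,0,0,0,80],[0,0,0,0,65],[0,0,0,0,55],[0,0,0,0,45],[0,0,0,0,45]]
  ]
}}

```text
t: 10.95
tcp_pos: [0.6075, 0.0279, 0.0753]
tool_rot: [0.031, -0.706, 0.706, -0.033]
wrist_force: [-0.6, -0.3, 0.5]
opening: 0.705
```

Emit:
{"op": "step_arm", "data": {
  "steps": [
    [[0,0,0,0,45],[0,0,0,0,45],[0,0,0,0,45],[0,0,0,0,45],[0,0,0,0,45]]
  ]
}}

```text
t: 11.37
tcp_pos: [0.6071, 0.0274, 0.0747]
tool_rot: [0.032, -0.706, 0.707, -0.033]
wrist_force: [-0.7, -1.3, 6.2]
opening: 0.611
```

```bash
python3 st.py
```

```text
t 11.3667 tcp [607.1  27.4  74.7] jaw dir [ 0.09  -0.996  0.001] ang deg -84.81 y [ 0.001 -0.001 -1.   ] f [-0.7 -1.3  6.2] open 53.2 q7 [ 0.37  0.42 -0.56  1.73  0.25  1.06 -1.76]
```

Emit:
{"op": "step_arm", "data": {
  "steps": [
    [[0,0,15,0,45],[0,0,40,0,45],[0,0,70,0,45],[0,0,100,0,45],[0,0,130,0,45]]
  ]
}}

```text
t: 11.78
tcp_pos: [0.6053, 0.0279, 0.2036]
tool_rot: [-0.033, 0.707, -0.706, 0.031]
wrist_force: [0.5, 0.0, -2.5]
opening: 0.604
```

Emit:
{"op": "step_arm", "data": {
  "steps": [
    [[-4,15,0,0.02,45],[-11,42,0,0.05,45],[-18,70,0,0.08,45],[-25,98,0,0.1,45],[-32,126,0,0.103,45]]
  ]
}}

```text
t: 12.2
tcp_pos: [0.5727, 0.1552, 0.202]
tool_rot: [-0.07, 0.704, -0.704, 0.068]
wrist_force: [0.8, 0.8, -3.0]
opening: 0.607
```

Emit:
{"op": "step_arm", "data": {
  "steps": [
    [[-8,30,0,0,45],[-16,60,0,0,45],[-24,90,0,0,45],[-30,115,0,0,45],[-36,137,0,0,45]]
  ]
}}

```text
t: 12.62
tcp_pos: [0.5361, 0.2932, 0.202]
tool_rot: [-0.07, 0.704, -0.704, 0.068]
wrist_force: [0.8, 0.1, -3.0]
opening: 0.608
```

Emit:
{"op": "step_arm", "data": {
  "steps": [
    [[-3,12,0,0,45],[-6,22,0,0,45],[-7,28,0,0,45],[-7,28,0,0,45],[-7,28,0,0,45]]
  ]
}}

```text
t: 13.03
tcp_pos: [0.5319, 0.3175, 0.2032]
tool_rot: [0.068, -0.703, 0.704, -0.068]
wrist_force: [0.7, -0.9, -3.5]
opening: 0.611
```

```bash
python3 st.py
```

```text
t 13.0333 tcp [531.9 317.5 203.2] jaw dir [ 0.191 -0.982  0.001] ang deg -78.97 y [-0.    -0.001 -1.   ] f [ 0.7 -0.9 -3.5] open 53.1 q7 [ 0.    0.36 -0.73  1.56  0.25  1.31 -2.14]
```

Emit:
{"op": "step_arm", "data": {
  "steps": [
    [[0,1,-25,0,45],[0,1,-55,0,45],[0,1,-85,0,45],[0,1,-105,0,45],[0,1,-115,0,45]]
  ]
}}

```text
t: 13.45
tcp_pos: [0.5308, 0.3162, 0.085]
tool_rot: [0.069, -0.703, 0.705, -0.066]
wrist_force: [0.6, -1.1, -4.3]
opening: 0.609
```

Emit:
{"op": "step_arm", "data": {
  "steps": [
    [[0,0,-6,0,45],[0,0,-12,0,45],[0,0,-17,0,45],[0,0,-20,0,45],[0,0,-20,0,45]]
  ]
}}

```text
t: 13.87
tcp_pos: [0.5316, 0.3198, 0.0689]
tool_rot: [-0.068, 0.704, -0.704, 0.069]
wrist_force: [-0.1, -0.1, -3.0]
opening: 0.611
```

```bash
python3 st.py
```

```text
t 13.8667 tcp [531.6 319.8  68.9] jaw dir [ 0.192 -0.981  0.   ] ang deg -78.9 y [ 0.001  0.    -1.   ] f [-0.1 -0.1 -3. ] open 53.2 q7 [-0.04  0.49 -0.69  1.7   0.35  1.08 -2.21]
```

Emit:
{"op": "step_arm", "data": {
  "steps": [
    [[0,0,-1,0,45],[0,0,-2,0,45],[0,0,-2,0,45],[0,0,-2,0,45],[0,0,-2,0,45]]
  ]
}}

```text
t: 14.28
tcp_pos: [0.5315, 0.3198, 0.0668]
tool_rot: [-0.068, 0.704, -0.704, 0.069]
wrist_force: [0.2, 0.8, -2.5]
opening: 0.609
```

Emit:
{"op": "step_arm", "data": {
  "steps": [
    [[0,0,0,0,56],[0,0,0,0,62],[0,0,0,0,75],[0,0,0,0,87],[0,0,0,0,87]]
  ]
}}

```text
t: 14.7
tcp_pos: [0.5316, 0.3199, 0.067]
tool_rot: [-0.068, 0.704, -0.704, 0.069]
wrist_force: [0.2, -0.3, -0.4]
opening: 0.853
```

Emit:
{"op": "step_arm", "data": {
  "steps": [
    [[0,0,10,0,87],[0,0,30,0,87],[0,0,60,0,87],[0,0,95,0,87],[0,0,130,0,87]]
  ]
}}

```text
t: 15.12
tcp_pos: [0.5309, 0.3197, 0.1984]
tool_rot: [0.069, -0.704, 0.704, -0.068]
wrist_force: [1.6, 0.6, 0.3]
opening: 0.995
```

```bash
python3 st.py
```

```text
t 15.1167 tcp [530.9 319.7 198.4] jaw dir [ 0.193 -0.981  0.   ] ang deg -78.87 y [-0.001 -0.    -1.   ] f [1.6 0.6 0.3] open 86.5 q7 [ 0.    0.37 -0.74  1.57  0.25  1.3  -2.14]
```

Emit:
{"op": "step_arm", "data": {
  "steps": [
    [[6,-29,0,-0.02,87],[12,-58,0,-0.04,87],[18,-87,0,-0.06,87],[24,-116,0,-0.08,87],[30,-145,0,-0.103,87]]
  ]
}}

```text
t: 15.53
tcp_pos: [0.5616, 0.1736, 0.1977]
tool_rot: [0.031, -0.706, 0.706, -0.032]
wrist_force: [0.2, -0.6, 0.6]
opening: 0.997
```

Emit:
{"op": "step_arm", "data": {
  "steps": [
    [[6,-29,0,0,87],[12,-58,0,0,87],[18,-87,0,0,87],[24,-116,0,0,87],[30,-145,0,0,87]]
  ]
}}

```text
t: 15.95
tcp_pos: [0.5916, 0.0285, 0.1977]
tool_rot: [0.032, -0.706, 0.706, -0.033]
wrist_force: [0.1, 0.0, 0.7]
opening: 0.996
```

Emit:
{"op": "step_arm", "data": {
  "steps": [
    [[6,-29,0,0,87],[12,-58,0,0,87],[18,-87,0,0,87],[24,-116,0,0,87],[28,-140,0,0,87]]
  ]
}}

```text
t: 16.37
tcp_pos: [0.6197, -0.1129, 0.1975]
tool_rot: [0.031, -0.706, 0.707, -0.032]
wrist_force: [0.3, 0.5, 0.4]
opening: 0.998
```

```bash
python3 st.py
python3 - <<'E'
from h import *
for n in ("scene","top"):
    p,d=get_image(n); cv2.imwrite(f"pics/{n}4.png",p[:,:,::-1])
E
```

```text
t 16.3667 tcp [ 619.7 -112.9  197.5] jaw dir [ 0.089 -0.996  0.001] ang deg -84.88 y [ 0.001 -0.001 -1.   ] f [0.3 0.5 0.4] open 86.8 q7 [ 0.55  0.35 -0.52  1.55  0.18  1.29 -1.47]
```

View pics/scene4.png

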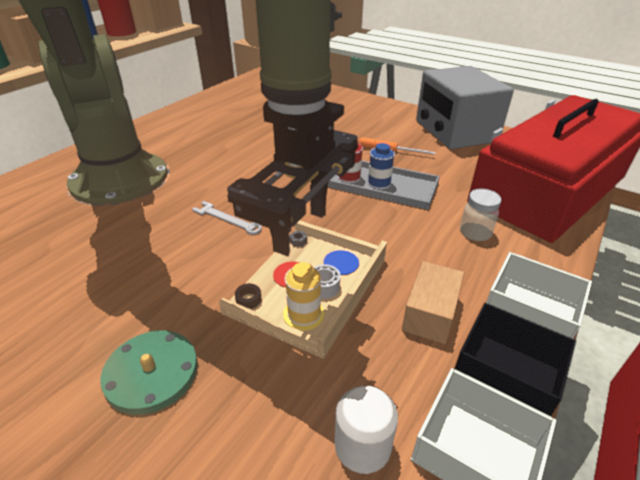

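View pics/top4.png

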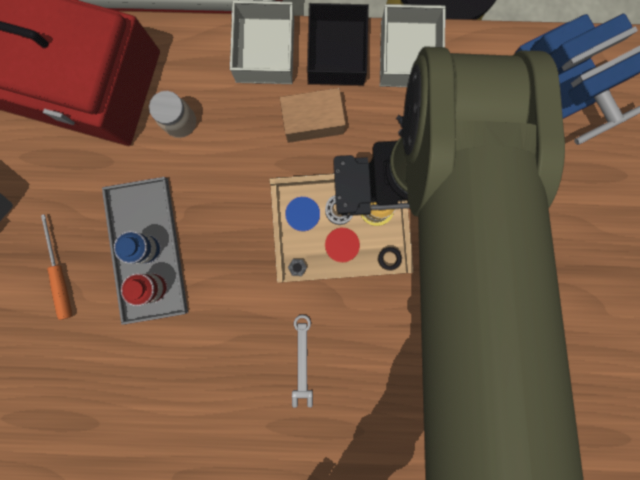

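Red and blue stand upright in the tray (top view 140,290 and 135,246). The yellow tin still stands at (303,295) in the scene view, under the jaws.

Emit:
{"op": "step_arm", "data": {
  "steps": [
    [[0,1,-30,0,87],[0,2,-60,0,87],[0,2,-90,0,87],[0,2,-112,0,87],[0,2,-123,0,87]]
  ]
}}

```text
t: 16.88
tcp_pos: [0.6175, -0.107, 0.0709]
tool_rot: [-0.034, 0.707, -0.706, 0.031]
wrist_force: [-1.2, -0.8, -0.7]
opening: 0.997
```

Emit:
{"op": "step_arm", "data": {
  "steps": [
    [[0,0,0,0,80],[0,0,0,0,65],[0,0,0,0,55],[0,0,0,0,45],[0,0,0,0,45]]
  ]
}}

```text
t: 17.3
tcp_pos: [0.6205, -0.1084, 0.0754]
tool_rot: [0.031, -0.706, 0.707, -0.033]
wrist_force: [0.2, 0.3, 0.4]
opening: 0.708
```

Emit:
{"op": "step_arm", "data": {
  "steps": [
    [[0,0,0,0,45],[0,0,0,0,45],[0,0,0,0,45],[0,0,0,0,45],[0,0,0,0,45]]
  ]
}}

```text
t: 17.72
tcp_pos: [0.6203, -0.1092, 0.075]
tool_rot: [0.031, -0.706, 0.707, -0.033]
wrist_force: [-0.3, -1.6, 5.6]
opening: 0.616
```

```bash
python3 st.py
```

```text
t 17.7167 tcp [ 620.3 -109.2   75. ] jaw dir [ 0.09  -0.996  0.002] ang deg -84.83 y [ 0.002 -0.002 -1.   ] f [-0.3 -1.6  5.6] open 53.6 q7 [ 0.53  0.45 -0.5   1.67  0.24  1.07 -1.52]
```

Emit:
{"op": "step_arm", "data": {
  "steps": [
    [[0,0,15,0,45],[0,0,40,0,45],[0,0,70,0,45],[0,0,100,0,45],[0,0,130,0,45]]
  ]
}}

```text
t: 18.13
tcp_pos: [0.6183, -0.1076, 0.2035]
tool_rot: [-0.033, 0.707, -0.706, 0.031]
wrist_force: [1.2, 0.1, -2.7]
opening: 0.61
```

Emit:
{"op": "step_arm", "data": {
  "steps": [
    [[0,12,0,0.02,45],[-1,38,0,0.05,45],[-2,66,0,0.08,45],[-3,95,0,0.1,45],[-4,125,0,0.103,45]]
  ]
}}

```text
t: 18.55
tcp_pos: [0.6141, 0.0182, 0.2019]
tool_rot: [-0.07, 0.704, -0.703, 0.068]
wrist_force: [1.2, -0.2, -3.2]
opening: 0.613
```

Emit:
{"op": "step_arm", "data": {
  "steps": [
    [[-1,31,0,0,45],[-2,62,0,0,45],[-3,93,0,0,45],[-4,124,0,0,45],[-5,155,0,0,45]]
  ]
}}

```text
t: 18.97
tcp_pos: [0.6089, 0.1735, 0.2019]
tool_rot: [-0.07, 0.704, -0.704, 0.068]
wrist_force: [0.5, -0.3, -3.3]
opening: 0.605
```

Emit:
{"op": "step_arm", "data": {
  "steps": [
    [[-1,31,0,0,45],[-2,62,0,0,45],[-3,93,0,0,45],[-4,124,0,0,45],[-5,144,0,0,45]]
  ]
}}

```text
t: 19.38
tcp_pos: [0.6027, 0.3202, 0.2017]
tool_rot: [-0.071, 0.704, -0.703, 0.069]
wrist_force: [-0.9, 0.9, -3.3]
opening: 0.608
```

Emit:
{"op": "step_arm", "data": {
  "steps": [
    [[0,10,0,0,45],[0,18,0,0,45],[0,20,0,0,45],[0,20,0,0,45],[0,20,0,0,45]]
  ]
}}

```text
t: 19.8
tcp_pos: [0.6061, 0.3336, 0.2032]
tool_rot: [0.068, -0.703, 0.704, -0.067]
wrist_force: [1.0, -1.0, -2.3]
opening: 0.614
```

```bash
python3 st.py
```

```text
t 19.8 tcp [606.1 333.6 203.2] jaw dir [ 0.19  -0.982  0.002] ang deg -79.03 y [-0.    -0.002 -1.   ] f [ 1.  -1.  -2.3] open 53.4 q7 [-0.07  0.51 -0.67  1.36  0.32  1.37 -2.12]
```

Emit:
{"op": "step_arm", "data": {
  "steps": [
    [[0,0,-25,0,45],[0,0,-55,0,45],[0,0,-85,0,45],[0,0,-105,0,45],[0,0,-115,0,45]]
  ]
}}

```text
t: 20.22
tcp_pos: [0.6047, 0.332, 0.0849]
tool_rot: [0.069, -0.703, 0.705, -0.066]
wrist_force: [-0.6, -0.9, -2.7]
opening: 0.609
```

Emit:
{"op": "step_arm", "data": {
  "steps": [
    [[0,0,-6,0,45],[0,0,-12,0,45],[0,0,-17,0,45],[0,0,-20,0,45],[0,0,-20,0,45]]
  ]
}}

```text
t: 20.63
tcp_pos: [0.6056, 0.3358, 0.0689]
tool_rot: [-0.068, 0.704, -0.704, 0.069]
wrist_force: [-0.4, 0.5, -2.6]
opening: 0.61
```

```bash
python3 st.py
```

```text
t 20.6333 tcp [605.6 335.8  68.9] jaw dir [ 0.193 -0.981  0.   ] ang deg -78.9 y [ 0.001  0.    -1.   ] f [-0.4  0.5 -2.6] open 53.1 q7 [-0.09  0.62 -0.63  1.5   0.39  1.15 -2.17]
```

Emit:
{"op": "step_arm", "data": {
  "steps": [
    [[0,0,-1,0,45],[0,0,-2,0,45],[0,0,-2,0,45],[0,0,-2,0,45],[0,0,-2,0,45]]
  ]
}}

```text
t: 21.05
tcp_pos: [0.6056, 0.336, 0.0671]
tool_rot: [-0.068, 0.704, -0.704, 0.069]
wrist_force: [-0.3, 0.8, -1.0]
opening: 0.611
```

Emit:
{"op": "step_arm", "data": {
  "steps": [
    [[0,0,0,0,56],[0,0,0,0,62],[0,0,0,0,75],[0,0,0,0,87],[0,0,0,0,87]]
  ]
}}

```text
t: 21.47
tcp_pos: [0.6055, 0.3358, 0.0669]
tool_rot: [-0.068, 0.704, -0.704, 0.069]
wrist_force: [0.9, -0.4, 0.3]
opening: 0.852
```

Emit:
{"op": "step_arm", "data": {
  "steps": [
    [[0,0,10,0,87],[0,0,30,0,87],[0,0,60,0,87],[0,0,95,0,87],[0,0,130,0,87]]
  ]
}}

```text
t: 21.88
tcp_pos: [0.605, 0.3356, 0.1984]
tool_rot: [0.069, -0.704, 0.704, -0.068]
wrist_force: [1.0, 1.4, 1.0]
opening: 0.998
```

Emit:
{"op": "step_arm", "data": {
  "steps": [
    [[0,-29,0,-0.02,87],[0,-58,0,-0.04,87],[0,-87,0,-0.06,87],[0,-116,0,-0.08,87],[0,-145,0,-0.103,87]]
  ]
}}

```text
t: 22.3
tcp_pos: [0.6053, 0.1896, 0.1976]
tool_rot: [0.032, -0.706, 0.706, -0.032]
wrist_force: [-0.2, 0.3, 0.9]
opening: 1.0
```

```bash
python3 st.py
cat > tins.py <<'E'
from meas import *
import sys
p,d=get_image("top"); p2,d2=get_image("scene"); tag=sys.argv[1]
cv2.imwrite(f"pics/top{tag}.png",p[:,:,::-1]); cv2.imwrite(f"pics/scene{tag}.png",p2[:,:,::-1])
for n,dd in (("top",d),("scene",d2)):
    P=cloud(n,dd)
    for nm in ("red","yellow","blue"):
        c=[k for k in cut_out(n,nm+"_tin_mid") if k["score"]>.3]
        if not c: print(n,nm,"none"); continue
        Q=cloud(n,dd,c[0]["pixels"]); Q=Q[(Q[:,2]>.09)&(Q[:,2]<.14)]; m=np.median(Q,0)
        Q=plan(P,.09,.14,m[0],m[1],.025); print(n,nm,round(c[0]["score"],2),circ(Q,16),np.percentile(Q[:,2],95).round(4))
    for nm,rr in (("red_disc",33),("yellow_disc",33),("blue_disc",33),("bearing_mid",27)):
        c=[k for k in cut_out(n,nm) if k["score"]>.3]
        if c:
            Q=cloud(n,dd,c[0]["pixels"]); md=np.median(Q[:,2]); Q=Q[abs(Q[:,2]-md)<.005]; print(n,nm,round(c[0]["score"],2),len(Q),circ(Q,rr),Q.mean(0))
E
python3 tins.py 5
```

```text
t 22.3 tcp [605.3 189.6 197.6] jaw dir [ 0.09  -0.996  0.   ] ang deg -84.83 y [ 0.001 -0.    -1.   ] f [-0.2  0.3  0.9] open 87.0 q7 [ 0.16  0.38 -0.65  1.53  0.23  1.31 -1.99]
top red none
top yellow none
top blue none
top red_disc 0.57 961 (array([ 0.5492, -0.0487]), 32.8892822265625) [ 0.549  -0.0487  0.0121]
top yellow_disc 0.74 846 (array([ 0.6197, -0.1117]), 31.515426635742188) [ 0.6197 -0.1118  0.0122]
top blue_disc 0.6 981 (array([0.6063, 0.027 ]), 33.949283599853516) [0.6055 0.0271 0.0121]
top bearing_mid 0.68 480 (array([ 0.6134, -0.0415]), 27.06887435913086) [ 0.6133 -0.0417  0.0362]
scene red 0.67 (array([0.4587, 0.3009]), 17.018949508666992) 0.0999
scene yellow 0.86 (array([0.6035, 0.3323]), 17.159683227539062) 0.1
scene blue 0.94 (array([0.5395, 0.3197]), 11.887433052062988) 0.1003
scene red_disc 0.98 802 (array([ 0.5503, -0.0498]), 35.6649055480957) [ 0.5504 -0.0534  0.0121]
scene yellow_disc 0.72 1036 (array([ 0.619 , -0.1141]), 34.63123321533203) [ 0.6209 -0.1161  0.0123]
scene blue_disc 0.93 627 (array([0.6051, 0.0269]), 35.4219856262207) [0.6077 0.0275 0.0121]
scene bearing_mid 0.98 524 (array([ 0.6156, -0.0437]), 29.25061798095703) [ 0.6153 -0.0473  0.0351]
```

View pics/top5.png

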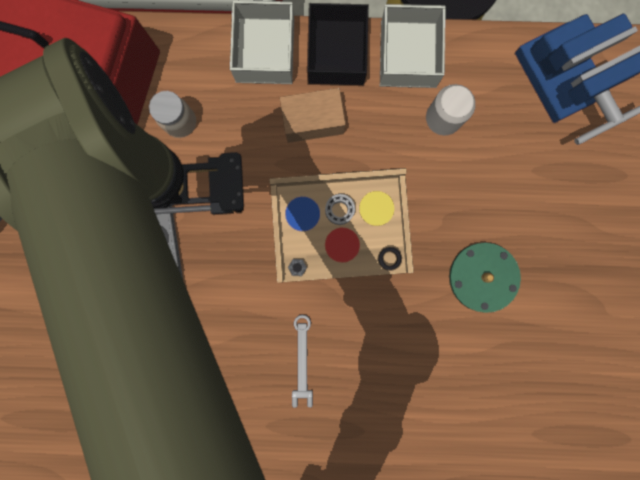

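View pics/scene5.png

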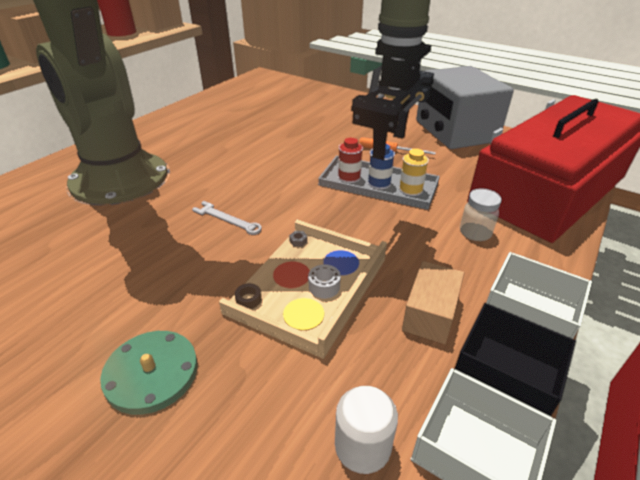

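All three tins stand in the tray (scene: 349,160 / 381,165 / 413,172), heights 100 mm. The bearing is free at (340,208) in the top view. Moving to it.

Emit:
{"op": "step_arm", "data": {
  "steps": [
    [[2,-29,0,0,87],[4,-58,0,0,87],[6,-87,0,0,87],[7,-105,0,0,87],[8,-120,0,0,87]]
  ]
}}

```text
t: 23.52
tcp_pos: [0.6136, 0.0677, 0.1965]
tool_rot: [0.031, -0.706, 0.707, -0.031]
wrist_force: [-0.4, 0.0, 0.6]
opening: 0.999
```

Emit:
{"op": "step_arm", "data": {
  "steps": [
    [[0,-29,0,0,87],[0,-58,0,0,87],[0,-87,0,0,87],[0,-105,0,0,87],[0,-112,0,0,87]]
  ]
}}

```text
t: 23.93
tcp_pos: [0.6132, -0.0462, 0.1963]
tool_rot: [0.03, -0.706, 0.707, -0.03]
wrist_force: [-0.3, -0.5, -0.2]
opening: 1.001
```

Emit:
{"op": "step_arm", "data": {
  "steps": [
    [[0,0,-30,0,87],[0,0,-60,0,87],[0,0,-90,0,87],[0,0,-110,0,87],[0,0,-125,0,87]]
  ]
}}

```text
t: 24.35
tcp_pos: [0.612, -0.0397, 0.069]
tool_rot: [-0.034, 0.707, -0.706, 0.032]
wrist_force: [-0.7, 0.0, -0.3]
opening: 0.998
```

Emit:
{"op": "step_arm", "data": {
  "steps": [
    [[0,0,0,0,87],[0,0,0,0,87],[0,0,0,0,87],[0,0,0,0,87],[0,0,0,0,87]]
  ]
}}

```text
t: 24.77
tcp_pos: [0.6144, -0.0411, 0.0732]
tool_rot: [0.031, -0.706, 0.707, -0.033]
wrist_force: [0.3, 0.3, -0.1]
opening: 0.992
```

```bash
python3 st.py
```

```text
t 24.7667 tcp [614.4 -41.1  73.2] jaw dir [ 0.091 -0.996  0.001] ang deg -84.79 y [ 0.003 -0.    -1.   ] f [ 0.3  0.3 -0.1] open 86.3 q7 [ 0.45  0.43 -0.53  1.71  0.25  1.06 -1.64]
```

Emit:
{"op": "step_arm", "data": {
  "steps": [
    [[0,-1,-10,0,87],[0,-1,-20,0,87],[0,-1,-30,0,87],[0,-1,-36,0,87],[0,-1,-36,0,87]]
  ]
}}

```text
t: 25.18
tcp_pos: [0.6122, -0.0422, 0.0335]
tool_rot: [-0.033, 0.707, -0.706, 0.031]
wrist_force: [-0.7, 0.9, -0.5]
opening: 1.0
```

Emit:
{"op": "step_arm", "data": {
  "steps": [
    [[0,0,0,0,80],[0,0,0,0,65],[0,0,0,0,55],[0,0,0,0,45],[0,0,0,0,45]]
  ]
}}

```text
t: 25.6
tcp_pos: [0.6136, -0.0423, 0.0359]
tool_rot: [0.032, -0.706, 0.706, -0.032]
wrist_force: [-0.3, -0.6, 0.2]
opening: 0.706
```

Emit:
{"op": "step_arm", "data": {
  "steps": [
    [[0,0,0,0,45],[0,0,0,0,45],[0,0,0,0,45],[0,0,0,0,45],[0,0,0,0,45]]
  ]
}}

```text
t: 26.02
tcp_pos: [0.6135, -0.0424, 0.0358]
tool_rot: [0.032, -0.706, 0.706, -0.032]
wrist_force: [-0.5, -0.6, 2.0]
opening: 0.618
```

```bash
python3 st.py
```

```text
t 26.0167 tcp [613.5 -42.4  35.8] jaw dir [ 0.091 -0.996  0.   ] ang deg -84.8 y [ 0. -0. -1.] f [-0.5 -0.6  2. ] open 53.7 q7 [ 0.44  0.48 -0.52  1.73  0.27  1.   -1.65]
```

Emit:
{"op": "step_arm", "data": {
  "steps": [
    [[0,0,10,0,45],[0,0,30,0,45],[0,0,60,0,45],[0,0,90,0,45],[0,0,115,0,45]]
  ]
}}

```text
t: 26.43
tcp_pos: [0.6134, -0.042, 0.1527]
tool_rot: [-0.032, 0.706, -0.706, 0.032]
wrist_force: [1.8, 0.7, -0.8]
opening: 0.62
```

Emit:
{"op": "step_arm", "data": {
  "steps": [
    [[-6,-14,0,0,45],[-17,-40,0,0,45],[-29,-67,0,0,45],[-41,-95,0,0,45],[-53,-123,0,0,45]]
  ]
}}

```text
t: 26.85
tcp_pos: [0.5594, -0.1661, 0.1508]
tool_rot: [-0.033, 0.706, -0.706, 0.032]
wrist_force: [0.9, -0.7, -2.3]
opening: 0.621
```

Emit:
{"op": "step_arm", "data": {
  "steps": [
    [[-12,-28,0,0,45],[-24,-56,0,0,45],[-36,-84,0,0,45],[-48,-112,0,0,45],[-55,-130,0,0,45]]
  ]
}}

```text
t: 27.27
tcp_pos: [0.5029, -0.2988, 0.1506]
tool_rot: [0.031, -0.706, 0.707, -0.03]
wrist_force: [-0.5, -0.3, -2.6]
opening: 0.616
```

Emit:
{"op": "step_arm", "data": {
  "steps": [
    [[-6,-14,0,0,45],[-10,-21,0,0,45],[-10,-21,0,0,45],[-10,-21,0,0,45],[-10,-21,0,0,45]]
  ]
}}

```text
t: 27.68
tcp_pos: [0.4962, -0.3143, 0.1507]
tool_rot: [-0.033, 0.707, -0.706, 0.033]
wrist_force: [-0.3, 1.2, -1.7]
opening: 0.621
```

```bash
python3 st.py
python3 - <<'E'
from h import *
for n in ("scene","top"):
    p,d=get_image(n); cv2.imwrite(f"pics/{n}6.png",p[:,:,::-1])
E
```

```text
t 27.6833 tcp [ 496.2 -314.3  150.7] jaw dir [ 0.093 -0.996 -0.001] ang deg -84.67 y [ 0.     0.001 -1.   ] f [-0.3  1.2 -1.7] open 54.0 q7 [ 0.88  0.28 -0.42  1.71  0.12  1.18 -1.05]
```

View pics/scene6.png

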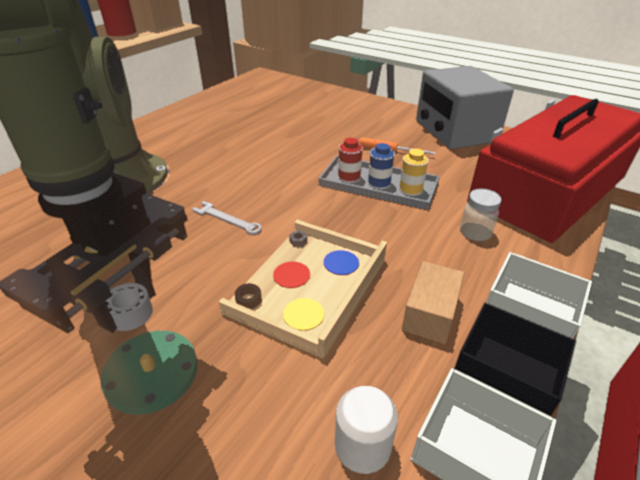

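The bearing hangs level in the jaws at (128,305), just above the stub (148,362). I'll lower it to just above the stub tip and check alignment.

Emit:
{"op": "step_arm", "data": {
  "steps": [
    [[0,-1,-15,0,45],[0,-2,-35,0,45],[0,-2,-55,0,45],[0,-2,-70,0,45],[0,-2,-76,0,45]]
  ]
}}

```text
t: 28.2
tcp_pos: [0.4945, -0.3163, 0.0721]
tool_rot: [-0.034, 0.707, -0.705, 0.032]
wrist_force: [0.2, -0.4, -2.8]
opening: 0.623
```

Emit:
{"op": "step_arm", "data": {
  "steps": [
    [[0,0,0,0,45],[0,0,0,0,45],[0,0,0,0,45],[0,0,0,0,45],[0,0,0,0,45]]
  ]
}}

```text
t: 28.62
tcp_pos: [0.496, -0.3186, 0.0757]
tool_rot: [0.032, -0.706, 0.707, -0.033]
wrist_force: [-0.4, -0.7, -1.4]
opening: 0.617
```

```bash
python3 st.py
python3 - <<'E'
from h import *
p,d=get_image("scene"); cv2.imwrite("pics/scene7.png",cv2.resize(p[260:440,40:240,::-1],None,fx=4,fy=3.3))
c=cut_out("scene","bearing_mid"); Q=cloud("scene",d,c[0]["pixels"]); print(c[0]["score"],Q.min(0),Q.max(0)); m=mark_of("scene","bearing_mid"); print(m[0],atz("scene",m[0]["position"],.062))
Q=Q[Q[:,2]>np.percentile(Q[:,2],95)-.004]; print(cv2.minEnclosingCircle((Q[:,:2]*1000).astype(np.float32)))
E
```

```text
t 28.6167 tcp [ 496.  -318.6   75.7] jaw dir [ 0.091 -0.996  0.001] ang deg -84.8 y [ 0.001 -0.001 -1.   ] f [-0.4 -0.7 -1.4] open 53.7 q7 [ 0.86  0.36 -0.4   1.78  0.16  1.04 -1.08]
0.97 [ 0.41381385 -0.35198714 -0.00137168] [ 0.53815771 -0.26237085  0.13856692]
{'position': [141.8, 344.7], 'score': 0.91} [ 0.49570708 -0.31697363  0.062     ]
((507.196533203125, -326.3555908203125), 39.76472854614258)
```

View pics/scene7.png

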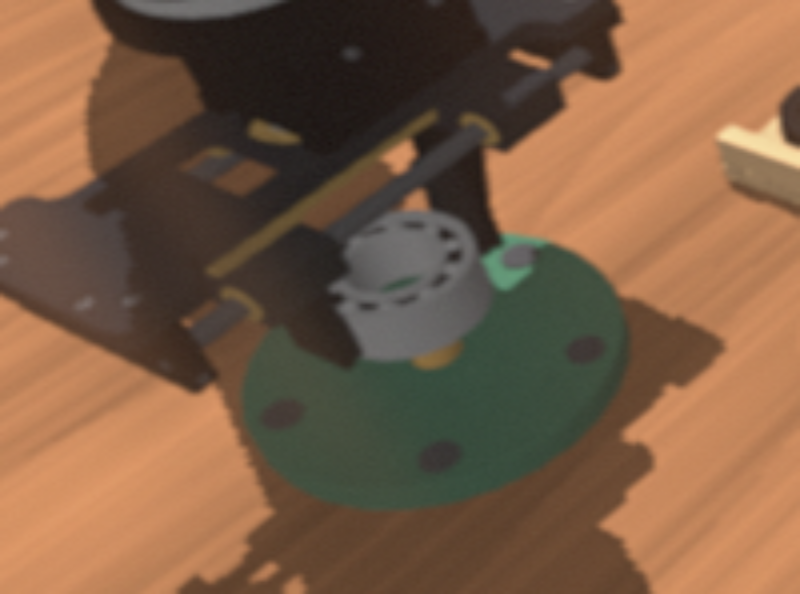

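Aligned; the stub shows right under the bearing. Lowering.

Emit:
{"op": "step_arm", "data": {
  "steps": [
    [[0,1,-6,0,45],[0,1,-12,0,45],[0,1,-18,0,45],[0,1,-24,0,45],[0,1,-27,0,45]]
  ]
}}

```text
t: 29.18
tcp_pos: [0.4946, -0.3168, 0.046]
tool_rot: [-0.033, 0.707, -0.706, 0.032]
wrist_force: [0.1, 0.2, -2.0]
opening: 0.615
```

Emit:
{"op": "step_arm", "data": {
  "steps": [
    [[0,0,-2,0,45],[0,0,-4,0,45],[0,0,-6,0,45],[0,0,-6,0,45],[0,0,-6,0,45]]
  ]
}}

```text
t: 29.6
tcp_pos: [0.4956, -0.3174, 0.0418]
tool_rot: [0.032, -0.706, 0.707, -0.032]
wrist_force: [-0.0, 1.5, -0.3]
opening: 0.624
```

```bash
python3 st.py
```

```text
t 29.6 tcp [ 495.6 -317.4   41.8] jaw dir [ 0.091 -0.996  0.   ] ang deg -84.8 y [ 0.001 -0.    -1.   ] f [-0.   1.5 -0.3] open 54.3 q7 [ 0.85  0.4  -0.39  1.8   0.18  0.97 -1.09]
```

Weight is just off the jaws (−0.3 N). Release, lift, then move clear and check.

Emit:
{"op": "step_arm", "data": {
  "steps": [
    [[0,0,0,0,56],[0,0,0,0,62],[0,0,0,0,75],[0,0,0,0,87],[0,0,0,0,87]]
  ]
}}

```text
t: 30.02
tcp_pos: [0.4955, -0.3174, 0.0418]
tool_rot: [0.032, -0.706, 0.707, -0.032]
wrist_force: [-1.1, -0.1, 0.5]
opening: 0.852
```

Emit:
{"op": "step_arm", "data": {
  "steps": [
    [[0,0,10,0,87],[0,0,35,0,87],[0,0,70,0,87],[0,0,110,0,87],[0,0,150,0,87]]
  ]
}}

```text
t: 30.43
tcp_pos: [0.495, -0.3168, 0.1936]
tool_rot: [-0.032, 0.707, -0.706, 0.032]
wrist_force: [0.2, -0.8, 0.2]
opening: 0.999
```

Emit:
{"op": "step_arm", "data": {
  "steps": [
    [[2,35,0,0.02,87],[4,70,0,0.04,87],[6,105,0,0.06,87],[8,140,0,0.08,87],[10,170,0,0.103,87]]
  ]
}}

```text
t: 30.85
tcp_pos: [0.5054, -0.1446, 0.1927]
tool_rot: [0.069, -0.704, 0.704, -0.07]
wrist_force: [0.5, 0.2, 0.0]
opening: 0.995
```

```bash
python3 st.py
python3 - <<'E'
from h import *
for n in ("scene","top"):
    p,d=get_image(n); cv2.imwrite(f"pics/{n}8.png",p[:,:,::-1]); P=cloud(n,d)
    m=(P[:,2]>.041)&(P[:,2]<.06)&(np.hypot(P[:,0]-.4956,P[:,1]+.3175)<.04);Q=P[m]
    print(n,"bearing top",len(Q),cv2.minEnclosingCircle((Q[:,:2]*1000).astype(np.float32)),np.median(Q[:,2]),Q[:,2].std())
E
```

```text
t 30.85 tcp [ 505.4 -144.6  192.7] jaw dir [ 0.195 -0.981  0.001] ang deg -78.76 y [ 0.001 -0.    -1.   ] f [0.5 0.2 0. ] open 86.6 q7 [ 0.74  0.12 -0.55  1.81  0.07  1.23 -1.2 ]
scene bearing top 680 ((495.5063781738281, -319.5977783203125), 28.41866111755371) 0.04304725247295828 0.001030272675932588
top bearing top 0 ((0.0, 0.0), 0.0) nan nan
  return _methods._mean(a, axis=axis, dtype=dtype,
  ret = ret.dtype.type(ret / rcount)
  ret = _var(a, axis=axis, dtype=dtype, out=out, ddof=ddof,
  arrmean = um.true_divide(arrmean, div, out=arrmean,
  ret = ret.dtype.type(ret / rcount)
```

View pics/scene8.png

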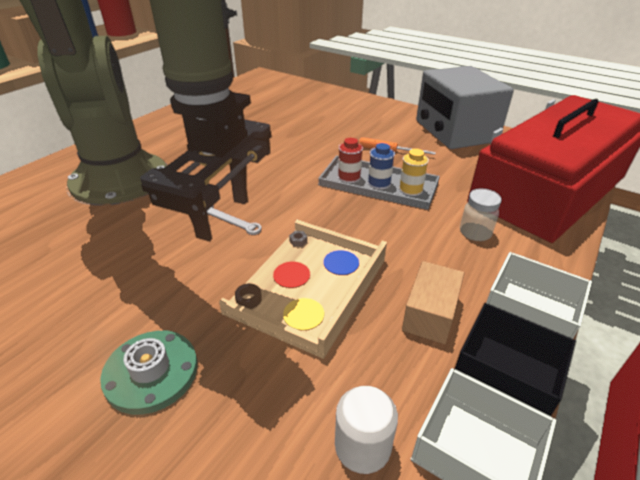

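View pics/top8.png

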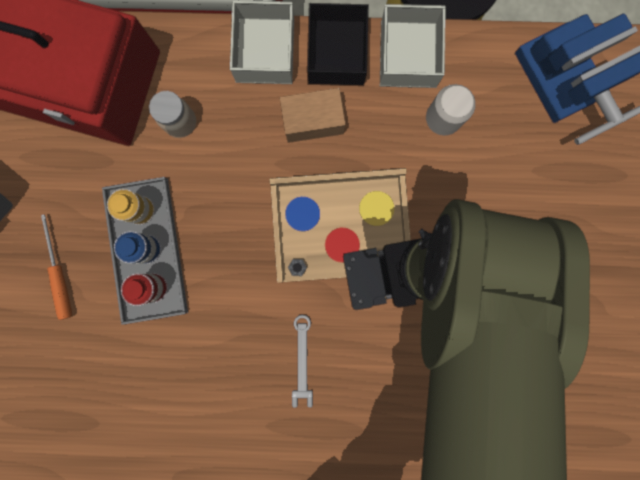

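The bearing sits flat around the stub (brass visible centred at 146,357; top at 43 mm), and all three tins stand in the tray. Now returning the tins, yellow first.

Emit:
{"op": "step_arm", "data": {
  "steps": [
    [[6,30,1,0,87],[12,60,2,0,87],[18,90,3,0,87],[24,120,4,0,87],[31,152,5,0,87]]
  ]
}}

```text
t: 31.37
tcp_pos: [0.5366, 0.0049, 0.1975]
tool_rot: [0.067, -0.703, 0.704, -0.068]
wrist_force: [0.3, 0.5, -0.2]
opening: 0.997
```

Emit:
{"op": "step_arm", "data": {
  "steps": [
    [[7,33,0,0,87],[14,66,0,0,87],[21,99,0,0,87],[28,132,0,0,87],[35,165,0,0,87]]
  ]
}}

```text
t: 31.78
tcp_pos: [0.572, 0.1704, 0.1974]
tool_rot: [0.068, -0.704, 0.704, -0.068]
wrist_force: [0.1, -1.0, 0.2]
opening: 1.005
```

Emit:
{"op": "step_arm", "data": {
  "steps": [
    [[7,33,0,0,87],[14,66,0,0,87],[21,99,0,0,87],[28,132,0,0,87],[34,166,0,0,87]]
  ]
}}

```text
t: 32.2
tcp_pos: [0.6066, 0.3359, 0.1969]
tool_rot: [0.068, -0.704, 0.704, -0.068]
wrist_force: [0.6, -0.2, 0.6]
opening: 1.002
```

Emit:
{"op": "step_arm", "data": {
  "steps": [
    [[0,0,0,0,87],[0,0,0,0,87],[0,0,-20,0,87],[0,0,-40,0,87],[0,0,-60,0,87]]
  ]
}}

```text
t: 32.62
tcp_pos: [0.6068, 0.3331, 0.1367]
tool_rot: [0.067, -0.703, 0.704, -0.068]
wrist_force: [-0.5, -0.2, 0.1]
opening: 1.003
```

```bash
python3 st.py
```

```text
t 32.6167 tcp [606.8 333.1 136.7] jaw dir [ 0.19  -0.982  0.002] ang deg -79.07 y [ 0.002 -0.002 -1.   ] f [-0.5 -0.2  0.1] open 87.2 q7 [-0.04  0.58 -0.72  1.44  0.39  1.27 -2.17]
```

Steady; down to 67 mm (−70).

Emit:
{"op": "step_arm", "data": {
  "steps": [
    [[-1,1,-20,0,87],[-1,1,-40,0,87],[-1,1,-58,0,87],[-1,1,-69,0,87],[-1,1,-69,0,87]]
  ]
}}

```text
t: 33.03
tcp_pos: [0.6039, 0.3333, 0.0649]
tool_rot: [0.069, -0.703, 0.705, -0.066]
wrist_force: [-0.7, 0.6, -0.1]
opening: 1.003
```

Emit:
{"op": "step_arm", "data": {
  "steps": [
    [[0,0,0,0,80],[0,0,0,0,65],[0,0,0,0,55],[0,0,0,0,45],[0,0,0,0,45]]
  ]
}}

```text
t: 33.45
tcp_pos: [0.6048, 0.337, 0.0686]
tool_rot: [-0.068, 0.704, -0.704, 0.069]
wrist_force: [0.5, 0.5, 0.5]
opening: 0.707
```

Emit:
{"op": "step_arm", "data": {
  "steps": [
    [[0,0,0,0,45],[0,0,0,0,45],[0,0,0,0,45],[0,0,0,0,45],[0,0,0,0,45]]
  ]
}}

```text
t: 33.87
tcp_pos: [0.6047, 0.3367, 0.0682]
tool_rot: [0.068, -0.704, 0.704, -0.069]
wrist_force: [-0.3, -0.8, 5.8]
opening: 0.613
```

```bash
python3 st.py
```

```text
t 33.8667 tcp [604.7 336.7  68.2] jaw dir [ 0.192 -0.981  0.   ] ang deg -78.9 y [ 0.001 -0.    -1.   ] f [-0.3 -0.8  5.8] open 53.3 q7 [-0.05  0.64 -0.7   1.5   0.43  1.16 -2.2 ]
```

Emit:
{"op": "step_arm", "data": {
  "steps": [
    [[0,0,15,0,45],[0,0,40,0,45],[0,0,70,0,45],[0,0,100,0,45],[0,0,132,0,45]]
  ]
}}

```text
t: 34.28
tcp_pos: [0.6034, 0.3366, 0.2001]
tool_rot: [0.07, -0.704, 0.704, -0.068]
wrist_force: [0.5, -0.0, -3.5]
opening: 0.614
```

Emit:
{"op": "step_arm", "data": {
  "steps": [
    [[0,-12,0,-0.02,45],[1,-38,0,-0.05,45],[2,-66,0,-0.08,45],[3,-95,0,-0.1,45],[4,-125,0,-0.103,45]]
  ]
}}

```text
t: 34.7
tcp_pos: [0.6074, 0.2104, 0.1985]
tool_rot: [0.033, -0.706, 0.706, -0.031]
wrist_force: [0.4, -0.5, -2.9]
opening: 0.616
```

Emit:
{"op": "step_arm", "data": {
  "steps": [
    [[1,-31,0,0,45],[2,-62,0,0,45],[3,-93,0,0,45],[4,-124,0,0,45],[5,-155,0,0,45]]
  ]
}}

```text
t: 35.12
tcp_pos: [0.6124, 0.0549, 0.1986]
tool_rot: [-0.033, 0.706, -0.706, 0.031]
wrist_force: [0.8, -0.6, -3.2]
opening: 0.611
```

Emit:
{"op": "step_arm", "data": {
  "steps": [
    [[1,-31,0,0,45],[2,-62,0,0,45],[3,-93,0,0,45],[4,-124,0,0,45],[5,-148,0,0,45]]
  ]
}}

```text
t: 35.53
tcp_pos: [0.6172, -0.0949, 0.1985]
tool_rot: [0.032, -0.706, 0.707, -0.03]
wrist_force: [-0.1, -0.2, -3.6]
opening: 0.611
```

Emit:
{"op": "step_arm", "data": {
  "steps": [
    [[0,-10,0,0,45],[0,-18,0,0,45],[0,-20,0,0,45],[0,-20,0,0,45],[0,-20,0,0,45]]
  ]
}}

```text
t: 35.95
tcp_pos: [0.6184, -0.1089, 0.1995]
tool_rot: [-0.033, 0.707, -0.706, 0.033]
wrist_force: [-0.2, -0.2, -3.2]
opening: 0.612
```

```bash
python3 st.py
```

```text
t 35.95 tcp [ 618.4 -108.9  199.5] jaw dir [ 0.093 -0.996 -0.001] ang deg -84.64 y [-0.     0.001 -1.   ] f [-0.2 -0.2 -3.2] open 53.2 q7 [ 0.62  0.36 -0.61  1.55  0.21  1.3  -1.5 ]
```

Emit:
{"op": "step_arm", "data": {
  "steps": [
    [[0,0,-25,0,45],[0,0,-50,0,45],[0,0,-75,0,45],[0,0,-93,0,45],[0,0,-102,0,45]]
  ]
}}

```text
t: 36.37
tcp_pos: [0.6167, -0.1089, 0.0948]
tool_rot: [-0.035, 0.707, -0.706, 0.032]
wrist_force: [-1.1, -0.1, -2.8]
opening: 0.611
```

Emit:
{"op": "step_arm", "data": {
  "steps": [
    [[0,0,-6,0,45],[0,0,-12,0,45],[0,0,-17,0,45],[0,0,-20,0,45],[0,0,-20,0,45]]
  ]
}}

```text
t: 36.78
tcp_pos: [0.6185, -0.1112, 0.0776]
tool_rot: [0.032, -0.706, 0.706, -0.032]
wrist_force: [-0.8, -0.6, -3.5]
opening: 0.612
```

```bash
python3 st.py
```

```text
t 36.7833 tcp [ 618.5 -111.2   77.6] jaw dir [ 0.091 -0.996  0.   ] ang deg -84.79 y [ 0. -0. -1.] f [-0.8 -0.6 -3.5] open 53.2 q7 [ 0.6   0.47 -0.58  1.67  0.28  1.09 -1.55]
```

Emit:
{"op": "step_arm", "data": {
  "steps": [
    [[0,0,-1,0,45],[0,0,-2,0,45],[0,0,-2,0,45],[0,0,-2,0,45],[0,0,-2,0,45]]
  ]
}}

```text
t: 37.2
tcp_pos: [0.6189, -0.1114, 0.0762]
tool_rot: [0.032, -0.706, 0.707, -0.032]
wrist_force: [0.6, 0.5, -0.9]
opening: 0.608
```

Emit:
{"op": "step_arm", "data": {
  "steps": [
    [[0,0,0,0,56],[0,0,0,0,62],[0,0,0,0,75],[0,0,0,0,87],[0,0,0,0,87]]
  ]
}}

```text
t: 37.62
tcp_pos: [0.6184, -0.1113, 0.0757]
tool_rot: [0.032, -0.706, 0.706, -0.032]
wrist_force: [-0.3, 0.3, 0.2]
opening: 0.856
```

Emit:
{"op": "step_arm", "data": {
  "steps": [
    [[0,0,10,0,87],[0,0,30,0,87],[0,0,60,0,87],[0,0,90,0,87],[0,0,122,0,87]]
  ]
}}

```text
t: 38.03
tcp_pos: [0.618, -0.1111, 0.1992]
tool_rot: [-0.032, 0.706, -0.706, 0.032]
wrist_force: [0.3, -0.7, -1.4]
opening: 0.995
```

Emit:
{"op": "step_arm", "data": {
  "steps": [
    [[-6,28,0,0.02,87],[-12,56,0,0.04,87],[-18,84,0,0.06,87],[-24,112,0,0.08,87],[-29,142,0,0.103,87]]
  ]
}}

```text
t: 38.45
tcp_pos: [0.5874, 0.0335, 0.1969]
tool_rot: [-0.07, 0.704, -0.704, 0.069]
wrist_force: [0.7, 0.8, 0.2]
opening: 1.002
```

Emit:
{"op": "step_arm", "data": {
  "steps": [
    [[-6,30,0,0,87],[-12,60,0,0,87],[-18,90,0,0,87],[-24,120,0,0,87],[-30,150,0,0,87]]
  ]
}}

```text
t: 38.87
tcp_pos: [0.5569, 0.1838, 0.1969]
tool_rot: [0.07, -0.704, 0.704, -0.069]
wrist_force: [-0.4, -0.2, -0.3]
opening: 0.999
```

```bash
python3 st.py; python3 tins.py 9
```

```text
t 38.8667 tcp [556.9 183.8 196.9] jaw dir [ 0.196 -0.981 -0.   ] ang deg -78.72 y [-0.002 -0.    -1.   ] f [-0.4 -0.2 -0.3] open 86.9 q7 [ 0.29  0.3  -0.78  1.65  0.22  1.28 -1.9 ]
top red none
top yellow 0.56 (array([ 0.6173, -0.1091]), 24.952857971191406) 0.1087
  return _methods._mean(a, axis=axis, dtype=dtype,
  ret = um.true_divide(
Traceback (most recent call last):
  File "tins.py", line 11, in <module>
    Q=plan(P,.09,.14,m[0],m[1],.025); print(n,nm,round(c[0]["score"],2),circ(Q,16),np.percentile(Q[:,2],95).round(4))
                                                                                   ~~~~~~~~~~~~~^^^^^^^^^^^
IndexError: index -1 is out of bounds for axis 0 with size 0
```

View pics/scene9.png

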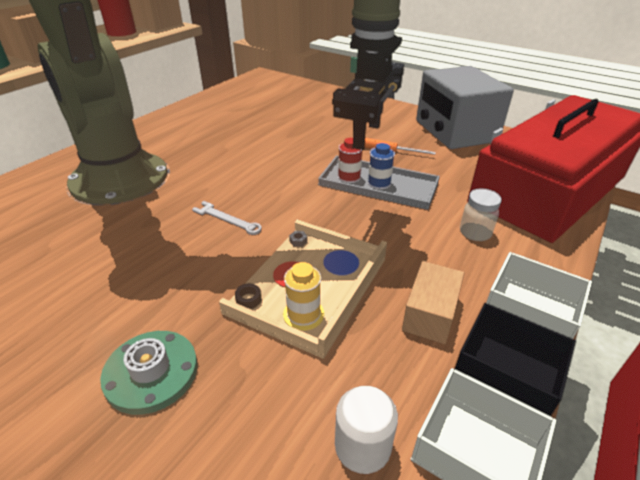

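Yellow stands on its disc (303,295). Blue next.

Emit:
{"op": "step_arm", "data": {
  "steps": [
    [[-6,30,0,0,87],[-12,60,0,0,87],[-18,90,0,0,87],[-24,120,0,0,87],[-28,138,0,0,87]]
  ]
}}

```text
t: 39.53
tcp_pos: [0.5302, 0.3208, 0.1973]
tool_rot: [-0.069, 0.704, -0.703, 0.068]
wrist_force: [-0.9, 0.5, -0.7]
opening: 1.0
```

Emit:
{"op": "step_arm", "data": {
  "steps": [
    [[0,0,0,0,87],[0,0,0,0,87],[0,0,-20,0,87],[0,0,-40,0,87],[0,0,-60,0,87]]
  ]
}}

```text
t: 39.95
tcp_pos: [0.533, 0.3156, 0.1368]
tool_rot: [0.067, -0.703, 0.705, -0.067]
wrist_force: [-0.2, 0.8, 0.1]
opening: 1.005
```

```bash
python3 st.py
```

```text
t 39.95 tcp [533.  315.6 136.8] jaw dir [ 0.189 -0.982  0.002] ang deg -79.13 y [ 0.001 -0.002 -1.   ] f [-0.2  0.8  0.1] open 87.4 q7 [ 0.04  0.44 -0.79  1.64  0.33  1.21 -2.2 ]
```

Emit:
{"op": "step_arm", "data": {
  "steps": [
    [[0,1,-20,0,87],[0,1,-40,0,87],[0,1,-58,0,87],[0,1,-70,0,87],[0,1,-70,0,87]]
  ]
}}

```text
t: 40.37
tcp_pos: [0.5308, 0.316, 0.0644]
tool_rot: [0.069, -0.703, 0.705, -0.066]
wrist_force: [0.0, -0.1, -0.1]
opening: 1.001
```

Emit:
{"op": "step_arm", "data": {
  "steps": [
    [[0,0,0,0,80],[0,0,0,0,65],[0,0,0,0,55],[0,0,0,0,45],[0,0,0,0,45]]
  ]
}}

```text
t: 40.78
tcp_pos: [0.5319, 0.32, 0.0685]
tool_rot: [-0.068, 0.704, -0.704, 0.069]
wrist_force: [-0.5, 0.8, 0.1]
opening: 0.707
```

Emit:
{"op": "step_arm", "data": {
  "steps": [
    [[0,0,0,0,45],[0,0,0,0,45],[0,0,0,0,45],[0,0,0,0,45],[0,0,0,0,45]]
  ]
}}

```text
t: 41.2
tcp_pos: [0.5316, 0.3198, 0.0681]
tool_rot: [0.068, -0.704, 0.704, -0.069]
wrist_force: [-0.5, -1.0, 4.1]
opening: 0.609
```

```bash
python3 st.py
```

```text
t 41.2 tcp [531.6 319.8  68.1] jaw dir [ 0.193 -0.981  0.   ] ang deg -78.89 y [ 0.001 -0.    -1.   ] f [-0.5 -1.   4.1] open 52.9 q7 [ 0.01  0.51 -0.76  1.69  0.39  1.09 -2.24]
```

Emit:
{"op": "step_arm", "data": {
  "steps": [
    [[0,0,15,0,45],[0,0,40,0,45],[0,0,70,0,45],[0,0,100,0,45],[0,0,132,0,45]]
  ]
}}

```text
t: 41.62
tcp_pos: [0.5303, 0.3193, 0.2003]
tool_rot: [0.069, -0.704, 0.704, -0.068]
wrist_force: [0.9, -0.2, -3.4]
opening: 0.608
```

Emit:
{"op": "step_arm", "data": {
  "steps": [
    [[4,-15,0,-0.02,45],[11,-42,0,-0.05,45],[18,-70,0,-0.08,45],[25,-98,0,-0.1,45],[32,-126,0,-0.103,45]]
  ]
}}

```text
t: 42.03
tcp_pos: [0.5628, 0.1917, 0.1989]
tool_rot: [0.032, -0.706, 0.707, -0.031]
wrist_force: [0.1, -0.2, -3.1]
opening: 0.61
```

Emit:
{"op": "step_arm", "data": {
  "steps": [
    [[8,-30,0,0,45],[16,-60,0,0,45],[24,-90,0,0,45],[30,-115,0,0,45],[36,-139,0,0,45]]
  ]
}}

```text
t: 42.45
tcp_pos: [0.5988, 0.0519, 0.1987]
tool_rot: [0.032, -0.706, 0.707, -0.031]
wrist_force: [0.4, 0.5, -3.3]
opening: 0.613
```

Emit:
{"op": "step_arm", "data": {
  "steps": [
    [[3,-12,0,0,45],[6,-22,0,0,45],[7,-28,0,0,45],[7,-28,0,0,45],[7,-28,0,0,45]]
  ]
}}

```text
t: 42.87
tcp_pos: [0.606, 0.0283, 0.1995]
tool_rot: [-0.033, 0.707, -0.706, 0.033]
wrist_force: [0.5, 0.2, -1.7]
opening: 0.61
```

Emit:
{"op": "step_arm", "data": {
  "steps": [
    [[0,0,-25,0,45],[0,0,-50,0,45],[0,0,-75,0,45],[0,0,-93,0,45],[0,0,-102,0,45]]
  ]
}}

```text
t: 43.28
tcp_pos: [0.6042, 0.0288, 0.0949]
tool_rot: [-0.035, 0.707, -0.706, 0.032]
wrist_force: [-1.0, 0.6, -3.5]
opening: 0.608
```

Emit:
{"op": "step_arm", "data": {
  "steps": [
    [[0,0,-6,0,45],[0,0,-12,0,45],[0,0,-17,0,45],[0,0,-20,0,45],[0,0,-20,0,45]]
  ]
}}

```text
t: 43.7
tcp_pos: [0.6065, 0.0268, 0.0776]
tool_rot: [0.032, -0.706, 0.706, -0.032]
wrist_force: [1.3, 0.1, -2.8]
opening: 0.606
```

```bash
python3 st.py
```

```text
t 43.7 tcp [606.5  26.8  77.6] jaw dir [ 0.091 -0.996  0.   ] ang deg -84.8 y [ 0. -0. -1.] f [ 1.3  0.1 -2.8] open 52.7 q7 [ 0.44  0.44 -0.65  1.72  0.3   1.08 -1.79]
```

Emit:
{"op": "step_arm", "data": {
  "steps": [
    [[0,0,-1,0,45],[0,0,-2,0,45],[0,0,-2,0,45],[0,0,-2,0,45],[0,0,-2,0,45]]
  ]
}}

```text
t: 44.12
tcp_pos: [0.6069, 0.0267, 0.0761]
tool_rot: [0.032, -0.706, 0.706, -0.032]
wrist_force: [0.2, 0.4, -1.3]
opening: 0.608
```

Emit:
{"op": "step_arm", "data": {
  "steps": [
    [[0,0,0,0,56],[0,0,0,0,62],[0,0,0,0,75],[0,0,0,0,87],[0,0,0,0,87]]
  ]
}}

```text
t: 44.53
tcp_pos: [0.6065, 0.0268, 0.0757]
tool_rot: [0.032, -0.706, 0.706, -0.032]
wrist_force: [-0.2, -0.4, -0.4]
opening: 0.856
```

Emit:
{"op": "step_arm", "data": {
  "steps": [
    [[0,0,10,0,87],[0,0,30,0,87],[0,0,60,0,87],[0,0,90,0,87],[0,0,122,0,87]]
  ]
}}

```text
t: 44.95
tcp_pos: [0.6059, 0.0269, 0.1992]
tool_rot: [-0.032, 0.706, -0.706, 0.032]
wrist_force: [0.7, 0.4, 0.4]
opening: 1.0
```

Emit:
{"op": "step_arm", "data": {
  "steps": [
    [[-15,28,0,0.02,87],[-30,56,0,0.04,87],[-45,84,0,0.06,87],[-60,112,0,0.08,87],[-75,140,0,0.103,87]]
  ]
}}

```text
t: 45.37
tcp_pos: [0.5306, 0.1681, 0.1986]
tool_rot: [0.068, -0.704, 0.704, -0.069]
wrist_force: [0.9, -0.7, 0.3]
opening: 0.996
```

Emit:
{"op": "step_arm", "data": {
  "steps": [
    [[-15,28,0,0,87],[-30,56,0,0,87],[-45,84,0,0,87],[-60,112,0,0,87],[-73,137,0,0,87]]
  ]
}}

```text
t: 45.78
tcp_pos: [0.457, 0.3058, 0.1987]
tool_rot: [-0.068, 0.704, -0.704, 0.069]
wrist_force: [-0.0, 0.2, -0.3]
opening: 1.0
```

Emit:
{"op": "step_arm", "data": {
  "steps": [
    [[0,0,0,0,87],[0,0,0,0,87],[0,0,-20,0,87],[0,0,-40,0,87],[0,0,-60,0,87]]
  ]
}}

```text
t: 46.2
tcp_pos: [0.4598, 0.3023, 0.1375]
tool_rot: [0.067, -0.704, 0.704, -0.068]
wrist_force: [-0.6, -0.4, 1.5]
opening: 0.998
```

```bash
python3 st.py;  python3 - <<'E'
from h import *
for n in ("scene","top"):
    p,d=get_image(n); cv2.imwrite(f"pics/{n}10.png",p[:,:,::-1])
E
```

```text
t 46.2 tcp [459.8 302.3 137.5] jaw dir [ 0.19  -0.982  0.001] ang deg -79.03 y [ 0.002 -0.001 -1.   ] f [-0.6 -0.4  1.5] open 86.8 q7 [ 0.12  0.29 -0.86  1.81  0.24  1.15 -2.2 ]
```

View pics/scene10.png

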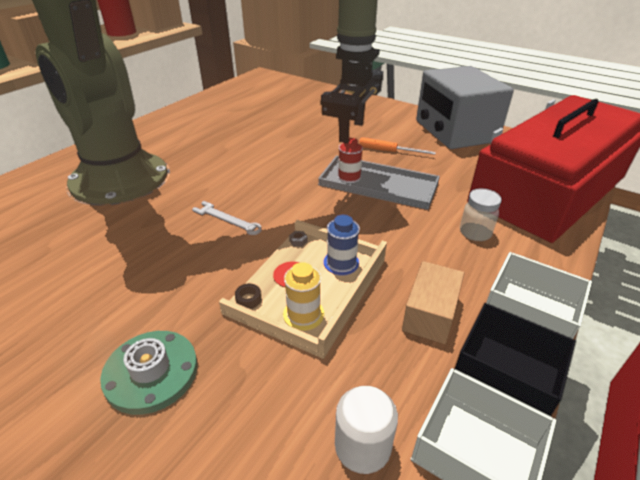

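Blue stands on its disc (342,245), yellow too; the jaws are over the red tin (350,160).

Emit:
{"op": "step_arm", "data": {
  "steps": [
    [[0,0,-20,0,87],[0,0,-40,0,87],[0,0,-58,0,87],[0,0,-70,0,87],[0,0,-70,0,87]]
  ]
}}

```text
t: 46.72
tcp_pos: [0.458, 0.3022, 0.0662]
tool_rot: [0.069, -0.703, 0.704, -0.067]
wrist_force: [-0.1, 0.4, 0.9]
opening: 0.997
```

Emit:
{"op": "step_arm", "data": {
  "steps": [
    [[0,0,0,0,80],[0,0,0,0,65],[0,0,0,0,55],[0,0,0,0,45],[0,0,0,0,45]]
  ]
}}

```text
t: 47.13
tcp_pos: [0.4589, 0.304, 0.0684]
tool_rot: [-0.068, 0.704, -0.704, 0.069]
wrist_force: [-0.4, -0.1, -0.3]
opening: 0.707
```

Emit:
{"op": "step_arm", "data": {
  "steps": [
    [[0,0,0,0,45],[0,0,0,0,45],[0,0,0,0,45],[0,0,0,0,45],[0,0,0,0,45]]
  ]
}}

```text
t: 47.55
tcp_pos: [0.4586, 0.3038, 0.068]
tool_rot: [0.068, -0.704, 0.704, -0.069]
wrist_force: [-0.2, -0.5, 4.9]
opening: 0.606
```

```bash
python3 st.py
```

```text
t 47.55 tcp [458.6 303.8  68. ] jaw dir [ 0.193 -0.981  0.   ] ang deg -78.9 y [ 0. -0. -1.] f [-0.2 -0.5  4.9] open 52.7 q7 [ 0.08  0.38 -0.83  1.87  0.32  1.03 -2.26]
```

Emit:
{"op": "step_arm", "data": {
  "steps": [
    [[0,0,15,0,45],[0,0,40,0,45],[0,0,70,0,45],[0,0,100,0,45],[0,0,132,0,45]]
  ]
}}

```text
t: 47.97
tcp_pos: [0.4573, 0.3031, 0.1994]
tool_rot: [0.07, -0.703, 0.704, -0.068]
wrist_force: [1.1, -0.4, -3.2]
opening: 0.609
```

Emit:
{"op": "step_arm", "data": {
  "steps": [
    [[4,-15,0,-0.02,45],[11,-42,0,-0.05,45],[18,-70,0,-0.08,45],[26,-100,0,-0.1,45],[34,-130,0,-0.103,45]]
  ]
}}

```text
t: 48.38
tcp_pos: [0.4917, 0.1723, 0.1986]
tool_rot: [0.033, -0.706, 0.707, -0.032]
wrist_force: [1.1, -0.3, -2.4]
opening: 0.607
```

Emit:
{"op": "step_arm", "data": {
  "steps": [
    [[8,-31,0,0,45],[16,-62,0,0,45],[24,-93,0,0,45],[32,-124,0,0,45],[39,-152,0,0,45]]
  ]
}}

```text
t: 48.8
tcp_pos: [0.5308, 0.0193, 0.1985]
tool_rot: [0.032, -0.706, 0.707, -0.031]
wrist_force: [0.9, -0.3, -2.7]
opening: 0.609
```

Emit:
{"op": "step_arm", "data": {
  "steps": [
    [[7,-28,0,0,45],[13,-52,0,0,45],[17,-66,0,0,45],[18,-72,0,0,45],[18,-72,0,0,45]]
  ]
}}

```text
t: 49.22
tcp_pos: [0.549, -0.0512, 0.1987]
tool_rot: [-0.032, 0.707, -0.706, 0.031]
wrist_force: [-0.4, 1.0, -3.3]
opening: 0.609
```

Emit:
{"op": "step_arm", "data": {
  "steps": [
    [[0,0,-25,0,45],[0,0,-50,0,45],[0,0,-75,0,45],[0,0,-93,0,45],[0,0,-102,0,45]]
  ]
}}

```text
t: 49.63
tcp_pos: [0.5472, -0.0473, 0.0949]
tool_rot: [-0.035, 0.707, -0.706, 0.032]
wrist_force: [0.0, -0.6, -3.8]
opening: 0.611
```

Emit:
{"op": "step_arm", "data": {
  "steps": [
    [[0,0,-6,0,45],[0,0,-12,0,45],[0,0,-17,0,45],[0,0,-20,0,45],[0,0,-20,0,45]]
  ]
}}

```text
t: 50.05
tcp_pos: [0.5494, -0.0502, 0.0776]
tool_rot: [0.032, -0.706, 0.706, -0.032]
wrist_force: [-0.4, -0.6, -3.0]
opening: 0.612
```

```bash
python3 st.py
```

```text
t 50.05 tcp [549.4 -50.2  77.6] jaw dir [ 0.091 -0.996  0.   ] ang deg -84.8 y [ 0. -0. -1.] f [-0.4 -0.6 -3. ] open 53.2 q7 [ 0.57  0.31 -0.61  1.86  0.21  1.03 -1.6 ]
```

Emit:
{"op": "step_arm", "data": {
  "steps": [
    [[0,0,-1,0,45],[0,0,-2,0,45],[0,0,-2,0,45],[0,0,-2,0,45],[0,0,-2,0,45]]
  ]
}}

```text
t: 50.47
tcp_pos: [0.5499, -0.0504, 0.0761]
tool_rot: [0.032, -0.706, 0.707, -0.032]
wrist_force: [0.7, -0.2, -1.2]
opening: 0.606
```

Emit:
{"op": "step_arm", "data": {
  "steps": [
    [[0,0,0,0,56],[0,0,0,0,62],[0,0,0,0,75],[0,0,0,0,87],[0,0,0,0,87]]
  ]
}}

```text
t: 50.88
tcp_pos: [0.5495, -0.0503, 0.0757]
tool_rot: [0.032, -0.706, 0.706, -0.032]
wrist_force: [0.7, 0.2, 0.7]
opening: 0.853
```

Emit:
{"op": "step_arm", "data": {
  "steps": [
    [[0,0,10,0,87],[0,0,30,0,87],[0,0,60,0,87],[0,0,90,0,87],[0,0,125,0,87]]
  ]
}}

```text
t: 51.3
tcp_pos: [0.5485, -0.05, 0.2017]
tool_rot: [-0.033, 0.707, -0.706, 0.032]
wrist_force: [0.6, -0.7, -0.3]
opening: 0.996
```

Emit:
{"op": "step_arm", "data": {
  "steps": [
    [[-8,30,0,0,87],[-16,60,0,0,87],[-24,90,0,0,87],[-32,120,0,0,87],[-40,150,0,0,87]]
  ]
}}

```text
t: 51.72
tcp_pos: [0.5089, 0.1012, 0.2016]
tool_rot: [0.032, -0.706, 0.707, -0.032]
wrist_force: [2.0, 0.4, 0.1]
opening: 1.005
```

Emit:
{"op": "step_arm", "data": {
  "steps": [
    [[-8,30,0,0,87],[-16,60,0,0,87],[-24,90,0,0,87],[-32,115,0,0,87],[-32,115,0,0,87]]
  ]
}}

```text
t: 52.13
tcp_pos: [0.4746, 0.2217, 0.2019]
tool_rot: [-0.035, 0.707, -0.705, 0.036]
wrist_force: [-0.1, 0.6, 0.1]
opening: 1.002
```

```bash
python3 st.py
python3 - <<'E'
from meas import *
for n in ("top","scene"):
    p,d=get_image(n); cv2.imwrite(f"pics/{n}11.png",p[:,:,::-1]); P=cloud(n,d)
    for nm,x,y in [("red",.55,-.05),("yel",.6195,-.1115),("blu",.6065,.0265)]:
        Q=plan(P,.1,.13,x,y,.03); print(n,nm,"cap",len(Q),circ(Q,16),np.percentile(Q[:,2],95))
    Q=plan(P,.039,.06,.4956,-.3175,.04); print(n,"bearing",len(Q),circ(Q,27),np.median(Q[:,2]))
    Q=plan(P,.011,.022,.4945,-.318,.08); print(n,"hub",len(Q),circ(Q,65))
E
```

```text
t 52.1333 tcp [474.6 221.7 201.9] jaw dir [ 0.1   -0.995 -0.003] ang deg -84.25 y [ 0.     0.003 -1.   ] f [-0.1  0.6  0.1] open 87.2 q7 [ 0.3   0.14 -0.84  1.79  0.11  1.25 -2.04]
top red cap 286 (array([ 0.5501, -0.0493]), 15.900006294250488) 0.10934822490641746
top yel cap 279 (array([ 0.6188, -0.1101]), 15.816516876220703) 0.10930466438398337
top blu cap 280 (array([0.6065, 0.0274]), 16.023744583129883) 0.10896087214127015
top bearing 506 (array([ 0.496 , -0.3159]), 27.22568702697754) 0.04265048637319374
top hub 3066 (array([ 0.4952, -0.3165]), 65.4259033203125)
scene red cap 253 (array([ 0.5513, -0.053 ]), 17.06267547607422) 0.10840190415429309
scene yel cap 316 (array([ 0.6197, -0.113 ]), 16.01963996887207) 0.10853681586282843
scene blu cap 220 (array([0.6054, 0.0241]), 17.66244125366211) 0.10841796350047687
scene bearing 840 (array([ 0.4962, -0.3189]), 28.245389938354492) 0.04287180709933838
scene hub 4357 (array([ 0.4964, -0.3196]), 65.77841186523438)
```

View pics/scene11.png

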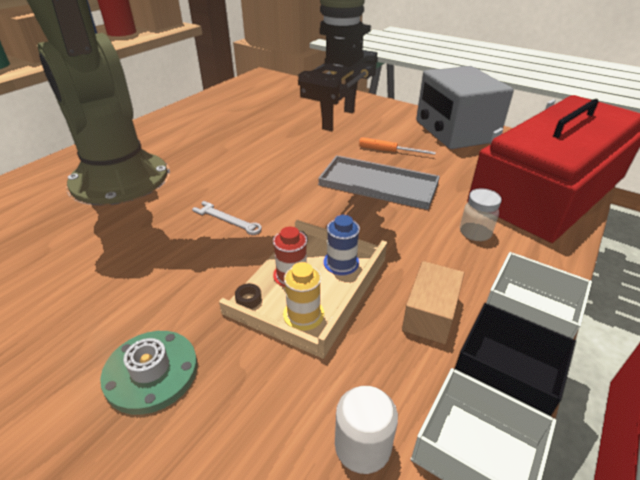

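View pics/top11.png

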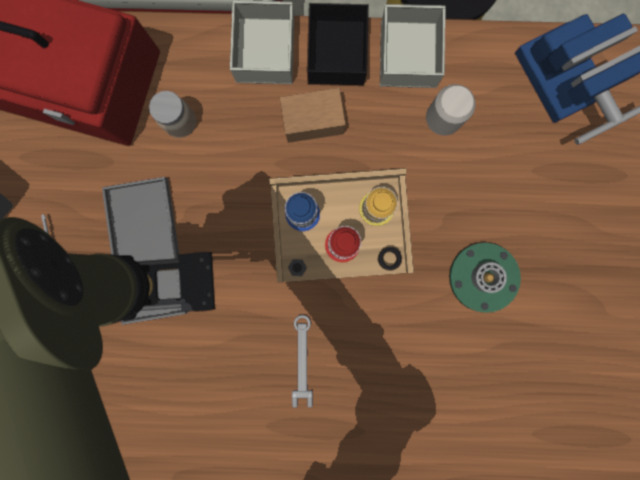

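All tins are within about 2 mm of their start and disc positions and upright. The bearing is within 1 mm of the hub centre, and the arm is clear.

```bash
python3 -c "
from bench import ticket; print(ticket.finish_job())"
```

```text
the job is handed in; nothing more can be done
None
```

I moved the three tins into the tray, set the bearing over the stub axle on the hub, then put each tin back on its own coloured disc. The job was handed in at about 52 s of the 144 s allowed; it gives no verdict.

Last checks, from both cameras after the arm had moved clear:
- **Tins:** all three stand upright at their starting height (tops 108–109 mm). In the top camera each axis is within about 2 mm of its disc's centre, where 12 mm is allowed.
- **Bearing:** it lies flat on the flange with the stub visible in its bore. Its axis is within about 1 mm of the hub's, where 10 mm is allowed.
- **Gripper:** it is open and touches nothing.

**Disagreements:**
- The two cameras differ by about 3 mm in y throughout. I used values between them.
- The bearing's top measured 43 mm where 44 mm was expected.
- The height check of the tray tins from the top camera mostly failed because the arm blocked the view. The scene camera and later pictures showed them upright in the tray.

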